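# Right the toppled mirror stand and set its levelling foot

### The job

The mirror stand on the dark grey granite plate has been knocked onto its side: stand it up again on the plate and let go of it, setting it down gently and without touching the mirror face. Then turn the knurled knob at the corner of its base to screw the adjustable foot down until it just touches and bears on the granite, so that the stand no longer rocks yet is not jacked out of level. Leave the other things on the plate where they are.

Things in the scene. Friction and masses are not known exactly. Their poses are not given: they have to be found in the camera images.
- plate: Dark grey granite surface plate, fixed on the bench, 460 x 720 x 40 mm (x, y, z). Origin at the centre of its underside, z up: its top face is at z = +40 mm.
- stand: Loose mirror stand, 0.75 to 0.95 kg, at the start lying on a long side, post pointing roughly away from the robot. Origin: centre of its base in the plane of the fixed feet's soles. z along the post (up when it stands; level at the start), x along the base's 140 mm side, y along its 100 mm side (+y up at the start). All (x,y,z) below are mm in this frame. Centre of mass about (-12,-6,57).
- base_edge (a point): Middle of the -y edge of the black base plate, at (0,-50,14). The plate is 140 x 100 mm, z 14 to 26, on three fixed rubber feet (radius 10, z 0 to 14) at (58,-38), (-58,-38), (-58,38); it stands on these by itself. At the start it lies on this edge and the rim of the mirror cell. Rolled upright about this edge, the base comes down on the robot's side of it.
- post_grip (a point): Point on the axis of the steel post at (-42,-20,78); axes as the stand's. The post has diameter 16 mm and is bare from z 36 to 150 (a collar of radius 14 below, the mirror cell above). At the start it lies nearly level, its axis 29 mm above the granite, and can be gripped here from above with the fingers on its +x and -x sides.
- cell_center (a point): Centre of the black round mirror cell on top of the post, at (-42,-20,177): radius 27 mm, 16 mm thick along x, three small screws on its +x face, the mirror on its -x face.
- mirror: The round mirror, diameter 40 mm, standing 1.5 mm proud of the cell's -x face; not to be touched. Origin on the cell's face at (-50,-20,177); it faces -x of the stand.
- foot: The adjustable foot at the fourth corner (58,38): one turned part in a threaded boss (radius 11 mm, z 26 to 40), knurled steel knob on top, 14 mm spindle, steel sole of radius 13 mm, 6 mm thick, underneath. Its axis is the stand's z. Once it touches, the sole rubs on the granite as it turns.
- knob_mid (a point): Centre of the knurled steel knob, at (58,38) on the foot's axis: diameter 30 mm, reaching 9 mm above and below this point. It rises and sinks with the screw; with the stand upright and the foot just touching it is 59 mm above the granite. Can be gripped from above at any yaw.
- foot_sole (a point): Centre of the underside of the adjustable foot's sole, 59 mm below the knob's centre. With the stand upright, its height above the granite is the gap to be closed, 2.8 to 5.6 mm at the start.
- foot_screw (a joint): Turn of the adjustable foot, rad; 1.9 to 4.1 at the start. Clockwise seen from above it grows and the foot sinks, 8 mm per full turn (1.27 mm per rad): the hand must sink with the knob or it lifts the stand. At 0 the sole is 8 mm above the plane of the fixed feet, at 6.28 in that plane and touching, from 6.4 bearing surely. Friction 0.03 N m; stays where it is left.
- spacer0: Bystander: upright turned aluminium spacer, diameter 29, height 62 mm; origin under its centre.
- spacer1: Bystander: the same.
- spacer2: Bystander: the same.
- hex_spacer: Bystander: aluminium spacer with a hexagon head, diameter 29 to 38, height 69 mm; origin under its centre.
- pointer_stand: Bystander: brass disc base of diameter 52 mm with a thin brass post and cross wire, height 129 mm; origin under its centre.
- v_block: Bystander: black V-block 60 x 46 x 50 mm with a steel bar of 75 mm in it; origin under its centre.
- micrometer: Bystander: micrometer head lying down, 103 mm long, 18 mm thick; origin under its middle.

How it is judged:
On the way:
1. the stand is upright on its feet on the granite plate (within 3 degrees) and let go (angle between stand's own z axis and vertical below 0.052 rad and z of stand in the frame of plate between 0.036 and 0.045 m and contact force between the fingers and stand below 0.1 N), for 0.3 s.
At the end, for the whole second after the job is handed in: The stand is at rest and upright on the granite plate, level within 0.8 degree (0.014 rad, so the foot is not over-screwed by more than about 1.6 mm), and the sole of the adjustable foot bears on the granite with more than 0.3 N (angle between stand's own z axis and vertical below 0.014 rad and z of stand in the frame of plate between 0.036 and 0.045 m and contact force between foot and plate above 0.3 N and linear speed of stand below 0.01 m/s and angular speed of stand below 0.05 rad/s and velocity of joint foot_screw below 0.1 rad/s); the robot touches nothing.
It fails at once if the mirror face is touched (contact force between mirror and anything else above 0.5 N).
It fails at once if the stand falls or is dropped (turns faster than 4 rad/s or moves faster than 0.8 m/s) (angular speed of stand above 4 rad/s or linear speed of stand above 0.8 m/s).
It fails at once if a bystander is moved by more than 15 mm (distance of any of spacer0, spacer1, spacer2, hex_spacer, pointer_stand, v_block, micrometer from where it was at the start of the episode above 0.015 m).
It also fails if it takes over 72 s, if anything falls off the work surface, if the arm or the gripper's body presses on something with over 40 N, if the wrist force passes 120 N, or if a joint passes its speed limit or range.

### The arm

A 6-joint arm with a two-finger parallel gripper is mounted at the origin on the work surface. World frame = base frame: x ahead of the robot, y to its left, z up, the work surface at z = 0. Lengths are in m, angles in rad, forces in N, time in s.
With the tool pointing down it reaches from about 0.35 to 0.775 m from the base axis. Payload 5.5 kg.
Tool frame: the origin (TCP) lies midway between the tips of the shut fingers; the grasp point (between the pads) lies 19 mm behind it; z points along the fingers, x is the direction in which the jaws open and shut, and the axes are right-handed (so a half turn about z gives the same grasp; the last joint's range is limited). The gripper opens to 85 mm and grips with 20 to 120 N. Pads are 22 mm wide; open, the fingers measure 114 mm over their backs; the gripper's body (76 mm by 85 mm) begins 54 mm behind the grasp point. The pads swing forward as they close: fully open they stand 13 mm farther back than shut.
Start: joints at [-1.378, 0.313, 0.046, 1.304, 0, 1.431], TCP at [0.188, -0.543, 0.231] pointing down, gripper open.
Joint ranges: [-2.76, 2.76], [-0.86, 1.69], [-1.03, 1.26], [-2.2, 2.34], [-1.47, 1.5], [-3.14, 3.14]. Speed limits (rad/s): [2.57, 2.57, 3.14, 3.14, 3.14, 3.14].

### API

Orientations are given as a unit quaternion [w, x, y, z].
In Python, from workcell import env gives the robot as it stands.
- The arm moves only by the tool servo_tool, never from a script. Its argument "targets" is a list of rows, each an object with "xyz": the shift along the tool's x, y, z in m, a list of three; "twist": the turn, a rotation vector about the tool's x, y, z in rad, a list of three; "jaw": the opening, from 0 (shut) to 1 (fully open). A call has 1 to 12 rows; each row is the pose to reach, as a shift and turn from the pose commanded when the call began, along the tool's axes at that moment; what a row does not reach only later rows make up. A row lasts 1/12 s, in which the tool goes at most 41.7 mm and 7.16 degrees, less where a joint would pass 70% of its speed; a pose out of reach is approached as far as the arm can. A call with a gripper value outside its range is refused whole. The fingers move at their own pace and stop on an object; "squeeze" is the grip in N (left out, the last holds). Time passes only in rows, so rows that repeat a pose let the fingers close. It gives the time, the measured TCP pose, the force and the opening at its end, in the units of the state.
- env.get_state(): the state, without advancing time (a new reading comes with each control period).
- env.read_camera(name): name is "scene" or "top" or "wrist"; returns a dict with "color" (400x640x3 uint8, red, green, blue), "depth" (400x640 float32, m along the optical axis (not along the pixel's ray), 0 where there is no reading), "fx", "fy", "cx", "cy" (pixels), "eye" and "attitude" of the camera in the world. Camera axes: x right, y down, z forward; pixel columns grow to the right and rows downward; lengths in m; the calibration is good to about 2 mm. A picture is of the moment at which its call begins.
- env.hand_in(): hands the job in, once; it reports no verdict.
The state is a dict: "clock": time; "joint_pos": joint angles; "qvel": joint speeds; "tau": joint torques, N m; "tcp_pos": TCP position; "orientation": TCP orientation; "wrist_force": force on the tool from outside, world axes, zero at the start; "ft_torque": the same for the moment, N m; "finger_gap": finger opening in m.
Only numpy, scipy, OpenCV 4.12 (cv2) and the standard library are available. Lean on these libraries where they do the work, as an engineer would, in place of code of your own. Each camera call takes 0.05 s, during which the arm holds its last target. There are 200 camera calls.

## Working session

There is one attempt and no reset: what is moved stays moved. The work goes in short steps, Python scripts to look and compute and a tool call to move; the robot and the scene stay as the last step left them, time stands still between calls to the robot, and variables do not carry over. Pictures are saved under pics/ and viewed, about 8 in all and at most 12, crops included, and the job is handed in when it is done.

Besides the shell and the picture viewer there is one more tool, called after "Request:" as name(argument=value, ...), one argument or row to a line, values as JSON. servo_tool: Moves the arm, as the interface text tells. Its arguments: {"type":"object","properties":{"targets":{"type":"array","items":{"type":"object","properties":{"xyz":{"type":"array","items":{"type":"number"}},"twist":{"type":"array","items":{"type":"number"}},"jaw":{"type":"number"}}}},"squeeze":{"type":"number"}},"required":["targets"]}

```bash
mkdir -p pics
cat > h.py <<'E'
import numpy as np, cv2
from workcell import env
from scipy.spatial.transform import Rotation as R
def q2m(q): return R.from_quat([q[1],q[2],q[3],q[0]]).as_matrix()
def cloud(c):
    d=c["depth"]; v,u=np.mgrid[:400,:640]
    p=np.stack([(u-c["cx"])/c["fx"]*d,(v-c["cy"])/c["fy"]*d,d],-1)
    a=np.array(c["attitude"]); M=a if a.shape==(3,3) else q2m(a)
    w=p@M.T+np.array(c["eye"]); w[d==0]=np.nan
    return w
def shot(n,f):
    c=env.read_camera(n); cv2.imwrite(f"pics/{f}.png",c["color"][:,:,::-1]); np.save(f"pics/{f}.npy",cloud(c)); return c,cloud(c)
E
python3 - <<'E'
from h import *
for n in("top","scene"):
    c,w=shot(n,n+"0"); print(n,c["eye"],c["attitude"],c["fx"])
a=np.vstack([cv2.imread("pics/top0.png"),cv2.imread("pics/scene0.png")]); cv2.imwrite("pics/both.png",cv2.resize(a,(480,600)))
print(env.get_state())
E
```

```text
top [0.37159087 0.00876585 1.01783067] [ 0.07420557 -0.70068571  0.70692371 -0.06157873] 447.8411339061622
scene [1.0402878  0.50967845 0.97828354] [-0.12377043  0.36318685  0.87525275 -0.29446362] 489.40410819182193
{'clock': 0.1, 'joint_pos': array([-1.37758433e+00,  3.13943646e-01,  4.51020148e-02,  1.30358949e+00,
       -2.27754108e-05,  1.43118753e+00]), 'qvel': array([-0.00104418, -0.00145613,  0.00350385, -0.00132987, -0.00086276,
       -0.00079953]), 'tau': array([ 1.56792874e-03, -4.81723738e+01,  2.99244869e+01,  1.26576421e-02,
       -1.53689834e-04, -9.19767132e-06]), 'tcp_pos': array([ 0.18775139, -0.54301082,  0.23049145]), 'orientation': array([-5.54024888e-04,  8.14465914e-01, -5.80210830e-01, -6.01101979e-04]), 'wrist_force': array([ 0.05999382, -0.40802735, -0.21376906]), 'ft_torque': array([-0.00094098, -0.05953897,  0.04843958]), 'finger_gap': 0.08553212054440404}
```

View pics/top0.png

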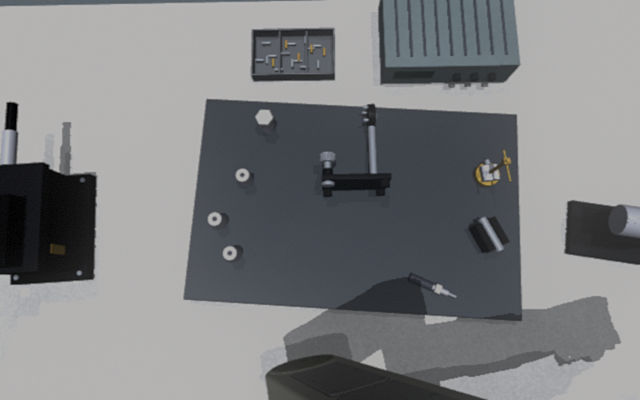

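View pics/scene0.png

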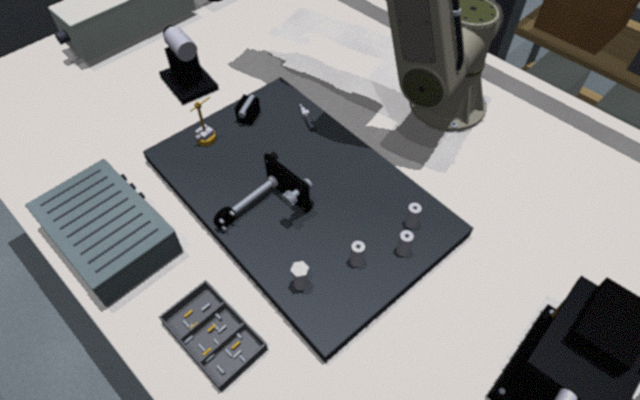

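Top view (robot at bottom): stand's base at about (325–390, 182), post (372,140), cell (370,113), knob (328,157); post points to +x, knob on the left (+y). Bystanders are well clear.

Run:
```python
from h import *
w=np.load("pics/top0.npy")
pl=w[220:280,280:400].reshape(-1,3); print("plate z",np.nanmedian(pl[:,2]))
w2=np.load("pics/scene0.npy")
zt=np.nanmedian(pl[:,2])
for W,nm in((w,"top"),(w2,"scene")):
    q=W.reshape(-1,3); m=(q[:,2]>zt+.012)&(abs(q[:,1]+0.07)<.16)&(q[:,0]>.38)&(q[:,0]<.70); q=q[m]
    print(nm,len(q),np.nanpercentile(q,[1,50,99],axis=0))
for r,c in((182,355),(182,327),(182,388),(157,328),(150,372),(130,372),(113,370),(107,370)): print(r,c,w[r,c])
# post: rows 125..165
L=[]
for r in range(122,170,4):
    s=w[r,362:384]; k=s[:,2]>zt+.02; 
    if k.any(): L.append(s[k].mean(0)); print(r,s[k].mean(0).round(4),s[k][:,1].min().round(4),s[k][:,1].max().round(4),s[k][:,2].max().round(4))
L=np.array(L);print(np.polyfit(L[:,0],L[:,1],1))
i=cv2.imread("pics/top0.png")[90:210,300:410]; cv2.imwrite("pics/c.png",cv2.resize(i,None,fx=5,fy=5,interpolation=cv2.INTER_CUBIC))
```

```text
plate z 0.03924713001396968
top 1774 [[ 0.38352186 -0.18288948  0.05379336]
 [ 0.57986287 -0.06438278  0.12315039]
 [ 0.69409389  0.01254014  0.14292139]]
scene 1716 [[ 0.38511652 -0.17931203  0.05291439]
 [ 0.59040512 -0.05818832  0.11106437]
 [ 0.69471394  0.01724857  0.14220471]]
182 355 [ 0.57820207 -0.05734519  0.11041087]
182 327 [0.57193176 0.0009817  0.14074038]
182 388 [ 0.57210285 -0.12211618  0.1338919 ]
157 328 [ 0.62394409 -0.00166644  0.14065852]
150 372 [ 0.6574136  -0.09867667  0.07523957]
130 372 [ 0.70351933 -0.10019898  0.0743708 ]
113 370 [ 0.73666368 -0.09513544  0.09096051]
107 370 [ 0.75037358 -0.09550782  0.09137589]
122 [ 0.7194 -0.0977  0.0816] -0.1063 -0.0906 0.0851
126 [ 0.7136 -0.0974  0.0723] -0.1053 -0.0906 0.0774
130 [ 0.7039 -0.0981  0.0733] -0.1051 -0.0922 0.0765
134 [ 0.6945 -0.0978  0.0739] -0.1045 -0.0918 0.0762
138 [ 0.6853 -0.0975  0.0739] -0.104 -0.0912 0.076
142 [ 0.6762 -0.0983  0.0735] -0.1063 -0.0912 0.0777
146 [ 0.667  -0.098   0.0737] -0.106 -0.0912 0.0776
150 [ 0.6577 -0.0988  0.0743] -0.1057 -0.0925 0.0773
154 [ 0.6487 -0.0985  0.0741] -0.1054 -0.0924 0.0767
158 [ 0.6395 -0.0982  0.0748] -0.1051 -0.0921 0.0776
162 [ 0.6302 -0.0978  0.0758] -0.1046 -0.0917 0.0805
166 [ 0.6215 -0.0987  0.0745] -0.1064 -0.0917 0.0781
[ 0.00854958 -0.10380943]
```

View pics/c.png

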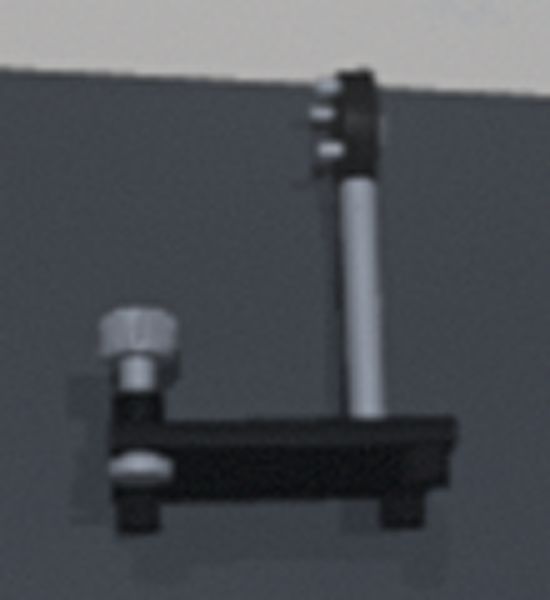

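```bash
cat >> h.py <<'E'
def plan(p,th,yaw=np.pi/2):
    "world target: TCP p, tool x along yaw, tilt th about world-horizontal tool x (th>0 points back to robot)"
    s=env.get_state(); M=q2m(s["orientation"])
    x=np.array([np.cos(yaw),np.sin(yaw),0]); z=np.array([0,0,-1.]); y=np.cross(z,x)
    T=np.c_[x,y,z]@R.from_rotvec([th,0,0]).as_matrix()
    d=M.T@(np.array(p)-s["tcp_pos"]); r=R.from_matrix(M.T@T).as_rotvec()
    print("xyz",d.round(4),"twist",r.round(4)); return d,r
def st():
    s=env.get_state(); print(s["clock"].__round__(2) if hasattr(s["clock"],"__round__") else s["clock"],"tcp",s["tcp_pos"].round(4),"q",s["joint_pos"].round(3),"F",s["wrist_force"].round(2),"gap",round(s["finger_gap"],4)); M=q2m(s["orientation"]); print("x",M[:,0].round(3),"z",M[:,2].round(3))
E
python3 -c "
from h import *
st();plan([.416,-.32,.25],0,.16);plan([.636,-.098,.25],0)"
```

```text
0.1 tcp [ 0.1878 -0.543   0.2305] q [-1.378  0.314  0.045  1.304 -0.     1.431] F [ 0.06 -0.41 -0.21] gap 0.0855
x [ 0.327 -0.945 -0.002] z [-0.     0.002 -1.   ]
xyz [-0.1362 -0.2886 -0.0192] twist [-1.300e-03  1.200e-03 -1.398e+00]
xyz [-0.2742 -0.569  -0.0189] twist [-2.3000e-03  1.0000e-04 -2.8088e+00]
```

Request:
servo_tool(
  targets=[
    {"xyz": [-0.137, -0.289, -0.02], "twist": [0, 0, -1.4], "jaw": 1},
    {"xyz": [-0.137, -0.289, -0.02], "twist": [0, 0, -1.4], "jaw": 1},
    {"xyz": [-0.137, -0.289, -0.02], "twist": [0, 0, -1.4], "jaw": 1},
    {"xyz": [-0.137, -0.289, -0.02], "twist": [0, 0, -1.4], "jaw": 1},
    {"xyz": [-0.137, -0.289, -0.02], "twist": [0, 0, -1.4], "jaw": 1},
    {"xyz": [-0.137, -0.289, -0.02], "twist": [0, 0, -1.4], "jaw": 1},
    {"xyz": [-0.137, -0.289, -0.02], "twist": [0, 0, -1.4], "jaw": 1},
    {"xyz": [-0.137, -0.289, -0.02], "twist": [0, 0, -1.4], "jaw": 1},
    {"xyz": [-0.137, -0.289, -0.02], "twist": [0, 0, -1.4], "jaw": 1},
    {"xyz": [-0.137, -0.289, -0.02], "twist": [0, 0, -1.4], "jaw": 1},
    {"xyz": [-0.137, -0.289, -0.02], "twist": [0, 0, -1.4], "jaw": 1},
    {"xyz": [-0.137, -0.289, -0.02], "twist": [0, 0, -1.4], "jaw": 1},
  ],
)

```text
clock: 1.1
tcp_pos: [0.4164, -0.3189, 0.2509]
orientation: [-0.0, 0.996, 0.084, -0.0]
wrist_force: [0.3, 0.5, 0.8]
finger_gap: 0.0853
```

```bash
python3 -c "
from h import *
st();plan([.636,-.098,.25],0)"
```

```text
1.1 tcp [ 0.4164 -0.3189  0.2509] q [-0.807  0.211 -0.043  1.319 -0.     0.595] F [0.32 0.46 0.8 ] gap 0.0853
x [ 0.986  0.168 -0.001] z [-0.001  0.001 -1.   ]
xyz [ 0.2536 -0.1809  0.0008] twist [-1.0000e-03 -0.0000e+00 -1.4022e+00]
```

Request:
servo_tool(
  targets=[
    {"xyz": [0.254, -0.181, 0], "twist": [0, 0, -1.4], "jaw": 1},
    {"xyz": [0.254, -0.181, 0], "twist": [0, 0, -1.4], "jaw": 1},
    {"xyz": [0.254, -0.181, 0], "twist": [0, 0, -1.4], "jaw": 1},
    {"xyz": [0.254, -0.181, 0], "twist": [0, 0, -1.4], "jaw": 1},
    {"xyz": [0.254, -0.181, 0], "twist": [0, 0, -1.4], "jaw": 1},
    {"xyz": [0.254, -0.181, 0], "twist": [0, 0, -1.4], "jaw": 1},
    {"xyz": [0.254, -0.181, 0], "twist": [0, 0, -1.4], "jaw": 1},
    {"xyz": [0.254, -0.181, 0], "twist": [0, 0, -1.4], "jaw": 1},
    {"xyz": [0.254, -0.181, 0], "twist": [0, 0, -1.4], "jaw": 1},
    {"xyz": [0.254, -0.181, 0], "twist": [0, 0, -1.4], "jaw": 1},
    {"xyz": [0.254, -0.181, 0], "twist": [0, 0, -1.4], "jaw": 1},
    {"xyz": [0.254, -0.181, 0], "twist": [0, 0, -1.4], "jaw": 1},
  ],
)

```text
clock: 2.1
tcp_pos: [0.6376, -0.0995, 0.2504]
orientation: [-0.001, 0.708, 0.706, -0.0]
wrist_force: [0.0, -0.4, -0.1]
finger_gap: 0.0856
```

```bash
python3 -c "
from h import *
st();plan([.625,-.098,.15],.45)
c,w=shot('wrist','w0');print(c['eye'])"
```

```text
2.1 tcp [ 0.6376 -0.0995  0.2504] q [-0.279  0.455  0.301  1.418 -0.    -0.276] F [ 0.05 -0.42 -0.1 ] gap 0.0856
x [0.003 1.    0.   ] z [-0.002  0.    -1.   ]
xyz [ 0.0014 -0.0125  0.1004] twist [ 0.4485 -0.0009 -0.0024]
[ 0.5727416  -0.09976586  0.39379342]
```

View pics/w0.png

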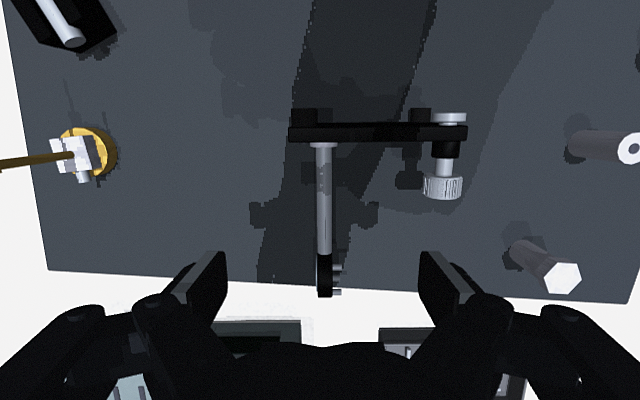

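The wrist image shows the post vertical at column 324 (rows 145–255), base at row 132, knob at (442,187), all between the open fingers' sides.

Run:
```python
from h import *
w=np.load("pics/w0.npy")
print("granite",np.nanmedian(w[250:265,100:250,2]))
for r in range(150,255,15):
    s=w[r,305:345]; k=s[:,2]>.06; s=s[k]; print(r,s.mean(0).round(4),s[:,1].min().round(4),s[:,1].max().round(4),s[:,2].max().round(4))
for r,c in((127,400),(134,400),(187,442),(127,300),(118,450),(270,325),(290,322)): print(r,c,w[r,c].round(4))
```

```text
granite 0.0412236161941722
150 [ 0.6035 -0.0988  0.0765] -0.1063 -0.0913 0.0791
165 [ 0.6183 -0.0988  0.0765] -0.1064 -0.0912 0.0791
180 [ 0.6336 -0.0989  0.0759] -0.1065 -0.0912 0.0786
195 [ 0.6492 -0.0984  0.0761] -0.1056 -0.0911 0.0786
210 [ 0.6653 -0.0984  0.0756] -0.1057 -0.091 0.0789
225 [ 0.6818 -0.0984  0.0755] -0.1059 -0.091 0.0775
240 [ 0.6988 -0.0985  0.0752] -0.106 -0.0909 0.0776
127 400 [ 0.5799 -0.0398  0.1404]
134 400 [ 0.5852 -0.0395  0.1404]
187 442 [ 0.6271 -0.0034  0.1418]
127 300 [ 0.5796 -0.1172  0.1392]
118 450 [ 0.5733 -0.0027  0.1426]
270 325 [ 0.7269 -0.0976  0.0891]
290 322 [ 0.7477 -0.1008  0.0934]
```

Request:
servo_tool(
  targets=[
    {"xyz": [0.001, -0.012, 0.1], "twist": [0.45, 0, 0], "jaw": 1},
    {"xyz": [0.001, -0.012, 0.1], "twist": [0.45, 0, 0], "jaw": 1},
    {"xyz": [0.001, -0.012, 0.1], "twist": [0.45, 0, 0], "jaw": 1},
    {"xyz": [0.001, -0.012, 0.1], "twist": [0.45, 0, 0], "jaw": 1},
    {"xyz": [0.001, -0.012, 0.1], "twist": [0.45, 0, 0], "jaw": 1},
    {"xyz": [0.001, -0.012, 0.1], "twist": [0.45, 0, 0], "jaw": 1},
    {"xyz": [0.001, -0.012, 0.1], "twist": [0.45, 0, 0], "jaw": 1},
  ],
)

```text
clock: 2.73
tcp_pos: [0.6262, -0.0991, 0.1521]
orientation: [-0.157, 0.693, 0.686, -0.156]
wrist_force: [-0.6, 0.3, 0.4]
finger_gap: 0.0852
```

```bash
python3 -c "
from h import *
st();plan([.628,-.098,.054],.45)"
```

```text
2.73 tcp [ 0.6262 -0.0991  0.1521] q [-0.237  0.894  0.741  1.853 -0.098 -0.206] F [-0.61  0.27  0.36] gap 0.0852
x [ 0.009  1.    -0.001] z [-0.432  0.003 -0.902]
xyz [0.0012 0.0439 0.0877] twist [ 0.0038 -0.0033 -0.0086]
```

Request:
servo_tool(
  targets=[
    {"xyz": [0.0, 0.022, 0.044], "twist": [0.004, -0.003, -0.009], "jaw": 1},
    {"xyz": [0.0, 0.03, 0.06], "twist": [0.004, -0.003, -0.009], "jaw": 1},
    {"xyz": [0.0, 0.039, 0.078], "twist": [0.004, -0.003, -0.009], "jaw": 1},
    {"xyz": [0.0, 0.044, 0.088], "twist": [0.004, -0.003, -0.009], "jaw": 1},
    {"xyz": [0.0, 0.044, 0.088], "twist": [0.004, -0.003, -0.009], "jaw": 1},
    {"xyz": [0.0, 0.044, 0.088], "twist": [0.004, -0.003, -0.009], "jaw": 1},
  ],
)

```text
clock: 3.23
tcp_pos: [0.6274, -0.0991, 0.0564]
orientation: [-0.158, 0.689, 0.689, -0.158]
wrist_force: [0.4, -0.3, 1.2]
finger_gap: 0.0857
```

```bash
python3 -c "
from h import *
st();plan([.628,-.0988,.054],.45)"
```

```text
3.23 tcp [ 0.6274 -0.0991  0.0564] q [-0.235  0.932  0.581  1.659 -0.101 -0.213] F [ 0.4  -0.34  1.18] gap 0.0857
x [-0.  1.  0.] z [-0.435 -0.    -0.901]
xyz [0.0003 0.0016 0.0019] twist [0.0004 0.     0.0004]
```

Request:
servo_tool(
  targets=[
    {"xyz": [0, 0.0, 0.0], "jaw": 0.5},
    {"xyz": [0, 0.0, 0.0], "jaw": 0},
    {"xyz": [0, 0.0, 0.0], "jaw": 0},
    {"xyz": [0, 0, 0], "jaw": 0},
    {"xyz": [0, 0, 0], "jaw": 0},
    {"xyz": [0, 0, 0], "jaw": 0},
    {"xyz": [0, 0, 0], "jaw": 0},
    {"xyz": [0, 0, 0], "jaw": 0},
    {"xyz": [0, 0, 0], "jaw": 0},
    {"xyz": [0, 0, 0], "jaw": 0},
  ],
  squeeze=60,
)

```text
schema error: expected keys xyz, twist, jaw
```

```bash
cat > arc.py <<'E'
from h import *
def arc(phis, P=(.565,.0405), a=.070,b=.028,th0=.45,d=.018,dz=0,dx=0):
    s=env.get_state(); M=q2m(s["orientation"]); 
    for p in phis:
        f=np.radians(p); g=np.array([P[0]+a*np.cos(f)-b*np.sin(f)+dx,s["tcp_pos"][1],P[1]+a*np.sin(f)+b*np.cos(f)+dz])
        t=th0-f; T=g+d*np.array([-np.sin(t),0,-np.cos(t)])
        z=np.array([-np.sin(t),0,-np.cos(t)]); x=np.array([0,1.,0]); Rt=np.c_[x,np.cross(z,x),z]
        r=R.from_matrix(M.T@Rt).as_rotvec(); e=M.T@(T-s["tcp_pos"])
        print(p,e.round(4).tolist(),r.round(3).tolist(), T.round(4))
E
python3 -c "
from arc import *
st();arc(np.arange(0,46,3.75))"
```

```text
3.23 tcp [ 0.6274 -0.0991  0.0564] q [-0.235  0.932  0.581  1.659 -0.101 -0.213] F [ 0.4  -0.34  1.18] gap 0.0857
x [-0.  1.  0.] z [-0.435 -0.    -0.901]
0.0 [-0.0, 0.0016, 0.0038] [0.0, 0.0, 0.0] [ 0.6272 -0.0991  0.0523]
3.75 [0.0, -0.001, 0.0006] [-0.065, 0.0, 0.0] [ 0.6263 -0.0991  0.0563]
7.5 [0.0, -0.0038, -0.0025] [-0.13, -0.0, 0.0] [ 0.6251 -0.0991  0.0603]
11.25 [0.0, -0.0068, -0.0054] [-0.196, -0.0, 0.0] [ 0.6237 -0.0991  0.0642]
15.0 [0.0, -0.0099, -0.0081] [-0.261, -0.0, 0.0] [ 0.622  -0.0991  0.068 ]
18.75 [0.0, -0.0132, -0.0105] [-0.327, -0.0, 0.0] [ 0.6201 -0.0991  0.0717]
22.5 [0.0, -0.0167, -0.0128] [-0.392, -0.0, 0.0] [ 0.6179 -0.0991  0.0752]
26.25 [0.0, -0.0203, -0.0148] [-0.458, -0.0, 0.0] [ 0.6155 -0.0991  0.0786]
30.0 [0.0, -0.0241, -0.0166] [-0.523, -0.0, 0.0] [ 0.6129 -0.0991  0.0818]
33.75 [0.0, -0.0279, -0.0181] [-0.589, -0.0, 0.0] [ 0.6101 -0.0991  0.0848]
37.5 [0.0, -0.0319, -0.0194] [-0.654, -0.0, 0.0] [ 0.6071 -0.0991  0.0877]
41.25 [0.0, -0.0359, -0.0204] [-0.72, -0.0, 0.0] [ 0.604  -0.0991  0.0904]
45.0 [0.0, -0.0399, -0.0211] [-0.785, -0.0, 0.0] [ 0.6006 -0.0991  0.0928]
```

Request:
servo_tool(
  targets=[
    {"xyz": [0, 0.001, 0.001], "twist": [0, 0, 0], "jaw": 0.5},
    {"xyz": [0, 0.001, 0.001], "twist": [0, 0, 0], "jaw": 0},
    {"xyz": [0, 0.001, 0.001], "twist": [0, 0, 0], "jaw": 0},
    {"xyz": [0, 0.001, 0.001], "twist": [0, 0, 0], "jaw": 0},
    {"xyz": [0, 0.001, 0.001], "twist": [0, 0, 0], "jaw": 0},
    {"xyz": [0, 0.001, 0.001], "twist": [0, 0, 0], "jaw": 0},
    {"xyz": [0, 0.001, 0.001], "twist": [0, 0, 0], "jaw": 0},
    {"xyz": [0, 0.001, 0.001], "twist": [0, 0, 0], "jaw": 0},
    {"xyz": [0, 0.001, 0.001], "twist": [0, 0, 0], "jaw": 0},
    {"xyz": [0, 0.001, 0.001], "twist": [0, 0, 0], "jaw": 0},
  ],
  squeeze=60,
)

```text
clock: 4.07
tcp_pos: [0.6277, -0.0987, 0.0518]
orientation: [-0.159, 0.689, 0.689, -0.159]
wrist_force: [1.2, 2.4, 3.2]
finger_gap: 0.0143
```

```bash
python3 -c "
from arc import *
st();arc(np.arange(0,46,3.75))"
```

```text
4.07 tcp [ 0.6277 -0.0987  0.0518] q [-0.234  0.939  0.583  1.657 -0.101 -0.213] F [1.17 2.44 3.22] gap 0.0143
x [-0.001  1.     0.001] z [-0.438  0.001 -0.899]
0.0 [0.0, -0.0007, -0.0002] [-0.004, -0.001, 0.001] [ 0.6272 -0.0987  0.0523]
3.75 [0.0, -0.0032, -0.0034] [-0.069, -0.001, 0.001] [ 0.6263 -0.0987  0.0563]
7.5 [0.0, -0.006, -0.0065] [-0.134, -0.001, 0.001] [ 0.6251 -0.0987  0.0603]
11.25 [0.0, -0.009, -0.0094] [-0.2, -0.001, 0.001] [ 0.6237 -0.0987  0.0642]
15.0 [0.0, -0.0122, -0.012] [-0.265, -0.001, 0.001] [ 0.622  -0.0987  0.068 ]
18.75 [0.0, -0.0155, -0.0145] [-0.331, -0.001, 0.001] [ 0.6201 -0.0987  0.0717]
22.5 [0.0, -0.019, -0.0167] [-0.396, -0.001, 0.001] [ 0.6179 -0.0987  0.0752]
26.25 [0.0, -0.0226, -0.0187] [-0.462, -0.001, 0.001] [ 0.6155 -0.0987  0.0786]
30.0 [0.0001, -0.0264, -0.0205] [-0.527, -0.001, 0.001] [ 0.6129 -0.0987  0.0818]
33.75 [0.0001, -0.0302, -0.022] [-0.593, -0.001, 0.001] [ 0.6101 -0.0987  0.0848]
37.5 [0.0001, -0.0342, -0.0233] [-0.658, -0.001, 0.001] [ 0.6071 -0.0987  0.0877]
41.25 [0.0001, -0.0382, -0.0242] [-0.724, -0.001, 0.001] [ 0.604  -0.0987  0.0904]
45.0 [0.0001, -0.0423, -0.025] [-0.789, -0.001, 0.001] [ 0.6006 -0.0987  0.0928]
```

Request:
servo_tool(
  targets=[
    {"xyz": [0, -0.003, -0.0034], "twist": [-0.065, 0, 0], "jaw": 0},
    {"xyz": [0, -0.0057, -0.0065], "twist": [-0.13, 0, 0], "jaw": 0},
    {"xyz": [0, -0.0087, -0.0093], "twist": [-0.196, 0, 0], "jaw": 0},
    {"xyz": [0, -0.0118, -0.012], "twist": [-0.262, 0, 0], "jaw": 0},
    {"xyz": [0, -0.0151, -0.0145], "twist": [-0.327, 0, 0], "jaw": 0},
    {"xyz": [0, -0.0186, -0.0167], "twist": [-0.393, 0, 0], "jaw": 0},
  ],
  squeeze=80,
)

```text
clock: 4.57
tcp_pos: [0.6168, -0.099, 0.073]
orientation: [-0.022, 0.707, 0.707, -0.021]
wrist_force: [-0.1, 0.0, -8.3]
finger_gap: 0.014
```

```bash
python3 -c "
from arc import *
st();arc(np.arange(22.5,68,3.75))
shot('scene','s1')
i=cv2.imread('pics/s1.png')[100:260,180:420]; cv2.imwrite('pics/s1c.png',cv2.resize(i,None,fx=2.5,fy=2.5))"
```

```text
4.57 tcp [ 0.6168 -0.099   0.073 ] q [-0.28   0.541 -0.004  1.084 -0.016 -0.28 ] F [-0.1   0.01 -8.26] gap 0.014
x [-0.     1.     0.001] z [-0.061  0.001 -0.998]
22.5 [0.0, 0.001, -0.0023] [-0.004, -0.001, 0.001] [ 0.6179 -0.099   0.0752]
26.25 [0.0, -0.0016, -0.0055] [-0.069, -0.001, 0.001] [ 0.6155 -0.099   0.0786]
30.0 [0.0, -0.0044, -0.0086] [-0.134, -0.001, 0.0] [ 0.6129 -0.099   0.0818]
33.75 [0.0, -0.0074, -0.0115] [-0.2, -0.001, 0.0] [ 0.6101 -0.099   0.0848]
37.5 [0.0, -0.0106, -0.0141] [-0.265, -0.001, 0.0] [ 0.6071 -0.099   0.0877]
41.25 [0.0, -0.0139, -0.0166] [-0.331, -0.001, 0.0] [ 0.604  -0.099   0.0904]
45.0 [0.0, -0.0174, -0.0188] [-0.396, -0.001, 0.0] [ 0.6006 -0.099   0.0928]
48.75 [0.0, -0.021, -0.0208] [-0.462, -0.001, 0.0] [ 0.5971 -0.099   0.095 ]
52.5 [0.0, -0.0248, -0.0226] [-0.527, -0.001, 0.0] [ 0.5935 -0.099   0.097 ]
56.25 [0.0, -0.0286, -0.0241] [-0.593, -0.001, 0.0] [ 0.5897 -0.099   0.0987]
60.0 [0.0, -0.0326, -0.0253] [-0.658, -0.001, 0.0] [ 0.5859 -0.099   0.1002]
63.75 [0.0, -0.0366, -0.0263] [-0.723, -0.001, 0.0] [ 0.5819 -0.099   0.1015]
67.5 [0.0, -0.0407, -0.0271] [-0.789, -0.001, 0.0] [ 0.5779 -0.099   0.1025]
```

View pics/s1c.png

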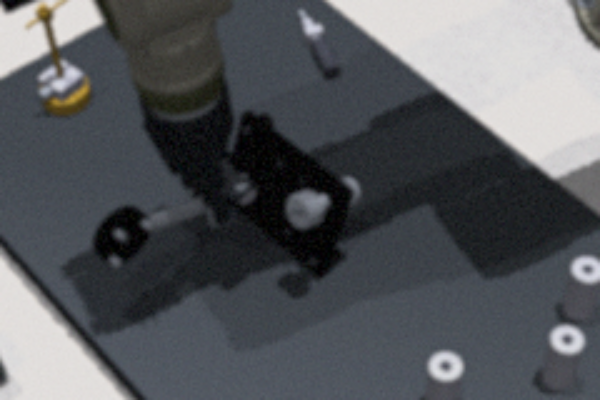

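The crop shows the stand held, about 22° up, cell off the granite at (120,230), base still on its low side; wrist carries about its weight.

Request:
servo_tool(
  targets=[
    {"xyz": [0, -0.0026, -0.0033], "twist": [-0.065, 0, 0], "jaw": 0},
    {"xyz": [0, -0.0054, -0.0063], "twist": [-0.13, 0, 0], "jaw": 0},
    {"xyz": [0, -0.0084, -0.0092], "twist": [-0.196, 0, 0], "jaw": 0},
    {"xyz": [0, -0.0116, -0.0118], "twist": [-0.262, 0, 0], "jaw": 0},
    {"xyz": [0, -0.0149, -0.0143], "twist": [-0.327, 0, 0], "jaw": 0},
    {"xyz": [0, -0.0184, -0.0165], "twist": [-0.393, 0, 0], "jaw": 0},
    {"xyz": [0, -0.022, -0.0185], "twist": [-0.458, 0, 0], "jaw": 0},
    {"xyz": [0, -0.0258, -0.0203], "twist": [-0.523, 0, 0], "jaw": 0},
    {"xyz": [0, -0.0296, -0.0218], "twist": [-0.589, 0, 0], "jaw": 0},
    {"xyz": [0, -0.0336, -0.023], "twist": [-0.654, 0, 0], "jaw": 0},
  ],
)

```text
clock: 5.45
tcp_pos: [0.5854, -0.0992, 0.0993]
orientation: [0.206, 0.676, 0.676, 0.207]
wrist_force: [-0.6, -1.4, -3.4]
finger_gap: 0.0137
```

```bash
python3 -c "
from arc import *
st();arc(np.arange(60,91,3.75))
c,w=shot('wrist','w1'); shot('scene','s2')
i=cv2.imread('pics/s2.png')[100:260,180:420]; a=cv2.resize(i,None,fx=2,fy=2); b=cv2.imread('pics/w1.png')[:, :]; b=cv2.resize(b,(480,300)); cv2.imwrite('pics/s2c.png',np.vstack([a[:300],b]))"
```

```text
5.45 tcp [ 0.5854 -0.0992  0.0993] q [-0.421  0.089 -0.797  0.134  0.232 -0.355] F [-0.62 -1.38 -3.36] gap 0.0137
x [0.    1.    0.001] z [ 0.559  0.001 -0.829]
60.0 [0.0, 0.001, -0.0005] [-0.004, -0.001, -0.001] [ 0.5859 -0.0992  0.1002]
63.75 [0.0, -0.0016, -0.0037] [-0.069, -0.001, -0.001] [ 0.5819 -0.0992  0.1015]
67.5 [0.0, -0.0044, -0.0068] [-0.135, -0.001, -0.001] [ 0.5779 -0.0992  0.1025]
71.25 [0.0, -0.0074, -0.0097] [-0.2, -0.001, -0.001] [ 0.5738 -0.0992  0.1032]
75.0 [0.0, -0.0106, -0.0123] [-0.266, -0.001, -0.001] [ 0.5697 -0.0992  0.1036]
78.75 [0.0, -0.0139, -0.0148] [-0.331, -0.001, -0.001] [ 0.5656 -0.0992  0.1038]
82.5 [0.0, -0.0174, -0.017] [-0.397, -0.001, -0.001] [ 0.5614 -0.0992  0.1037]
86.25 [0.0, -0.021, -0.019] [-0.462, -0.001, -0.001] [ 0.5573 -0.0992  0.1033]
90.0 [-0.0, -0.0248, -0.0208] [-0.527, -0.001, -0.001] [ 0.5532 -0.0992  0.1027]
```

View pics/s2c.png

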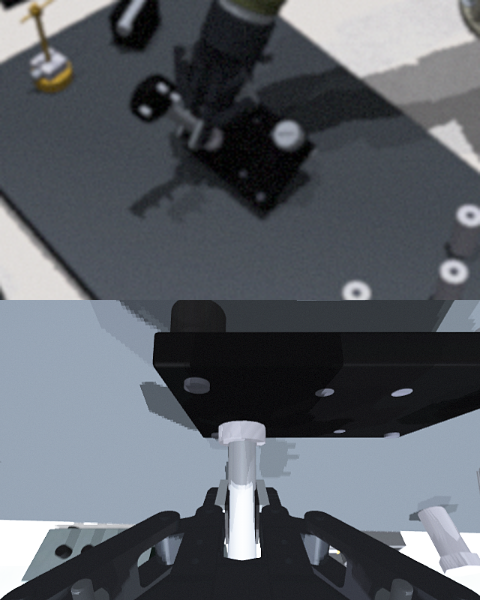

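Upper half: base at about 60°, knob (285,135) up; lower half (wrist): post firmly in the pads at (242,500). Arm joint 3 is nearing its limit, so I proceed in a smaller batch.

Request:
servo_tool(
  targets=[
    {"xyz": [0, -0.0026, -0.0032], "twist": [-0.065, 0, 0], "jaw": 0},
    {"xyz": [0, -0.0054, -0.0063], "twist": [-0.13, 0, 0], "jaw": 0},
    {"xyz": [0, -0.0084, -0.0092], "twist": [-0.196, 0, 0], "jaw": 0},
    {"xyz": [0, -0.0116, -0.0118], "twist": [-0.262, 0, 0], "jaw": 0},
    {"xyz": [0, -0.0116, -0.0118], "twist": [-0.262, 0, 0], "jaw": 0},
  ],
)

```text
clock: 5.97
tcp_pos: [0.584, -0.1069, 0.1127]
orientation: [0.285, 0.646, 0.647, 0.289]
wrist_force: [0.5, -1.5, -7.2]
finger_gap: 0.0138
```

```bash
python3 -c "
from arc import *
st();arc(np.arange(75,91,3.75))
from scipy.optimize import least_squares
D=[([.1878,-.543,.2305],[-1.378,.314,.045,1.304],[0,0,-1]),([.4164,-.3189,.2509],[-.807,.211,-.043,1.319],[0,0,-1]),([.6376,-.0995,.2504],[-.279,.455,.301,1.418],[0,0,-1]),([.6262,-.0991,.1521],[-.237,.894,.741,1.853],[-.432,.003,-.902]),([.6277,-.0987,.0518],[-.234,.939,.583,1.657],[-.438,0,-.899]),([.6168,-.099,.073],[-.28,.541,-.004,1.084],[-.061,0,-.998]),([.5854,-.0992,.0993],[-.421,.089,-.797,.134],[.559,.001,-.829])]
def W(p,q):
    r0,h,A,a,B,b=p; u=q[1]-q[2]
    return np.array([r0+A*np.sin(q[1]+a)+B*np.cos(u+b),h+A*np.cos(q[1]+a)-B*np.sin(u+b)])
def res(p):
    o=[]
    for t,q,z in D:
        w=np.array(t)-p[6]*np.array(z); rr=w[0]*np.cos(q[0])+w[1]*np.sin(q[0]); o+=list(W(p,q)-[rr,w[2]])
    return o
s=least_squares(res,[0,.3,.35,0,.35,0,.25]);print(s.x.round(3),np.abs(s.fun).max())
"
```

```text
5.97 tcp [ 0.584  -0.1069  0.1127] q [-0.505  0.058 -1.024 -0.277  0.373 -0.355] F [ 0.5  -1.47 -7.24] gap 0.0138
x [-0.003  1.     0.005] z [ 0.741  0.006 -0.671]
75.0 [0.0, -0.0163, -0.0045] [-0.024, -0.006, -0.001] [ 0.5697 -0.1069  0.1036]
78.75 [0.0, -0.019, -0.0077] [-0.089, -0.006, -0.002] [ 0.5656 -0.1069  0.1038]
82.5 [0.0, -0.0218, -0.0107] [-0.155, -0.006, -0.002] [ 0.5614 -0.1069  0.1037]
86.25 [0.0, -0.0249, -0.0135] [-0.22, -0.006, -0.002] [ 0.5573 -0.1069  0.1033]
90.0 [0.0001, -0.0281, -0.0161] [-0.286, -0.006, -0.002] [ 0.5532 -0.1069  0.1027]Traceback (most recent call last):
  File "<string>", line 14, in <module>
    s=least_squares(res,[0,.3,.35,0,.35,0,.25]);print(s.x.round(3),np.abs(s.fun).max())
    return func(*args, **kwargs)
    vector_fun = VectorFunction(
        fun_wrapped,
    ...<6 lines>...
        workers=workers
    )
    self._update_fun()
    ~~~~~~~~~~~~~~~~^^
    self.f = self.fun_wrapped(xp_copy(self.x))
             ~~~~~~~~~~~~~~~~^^^^^^^^^^^^^^^^^
    return np.atleast_1d(self.fun(x))
                         ~~~~~~~~^^^
    return self.f(x, *self.args, **self.kwargs)
           ~~~~~~^^^^^^^^^^^^^^^^^^^^^^^^^^^^^^
  File "<string>", line 12, in res
    w=np.array(t)-p[6]*np.array(z); rr=w[0]*np.cos(q[0])+w[1]*np.sin(q[0]); o+=list(W(p,q)-[rr,w[2]])
                                                                                    ~^^^^^
  File "<string>", line 7, in W
    r0,h,A,a,B,b=p; u=q[1]-q[2]
    ^^^^^^^^^^^^
ValueError: too many values to unpack (expected 6)
```

```bash
cat > fit.py <<'E'
from h import *
from scipy.optimize import least_squares
D=[([.1878,-.543,.2305],[-1.378,.314,.045,1.304],[0,0,-1]),([.4164,-.3189,.2509],[-.807,.211,-.043,1.319],[0,0,-1]),([.6376,-.0995,.2504],[-.279,.455,.301,1.418],[0,0,-1]),([.6262,-.0991,.1521],[-.237,.894,.741,1.853],[-.432,.003,-.902]),([.6277,-.0987,.0518],[-.234,.939,.583,1.657],[-.438,0,-.899]),([.6168,-.099,.073],[-.28,.541,-.004,1.084],[-.061,0,-.998]),([.5854,-.0992,.0993],[-.421,.089,-.797,.134],[.559,.001,-.829]),([.584,-.1069,.1127],[-.505,.058,-1.024,-.277],[.741,.006,-.671])]
# wrist (j5 centre) = TCP - L z ; j4 pivot offset c behind it in arm plane along pitch direction
def W(p,q):
    r0,h,A,a,B,b,L,c=p; u=q[1]-q[2]; v=u+q[3]
    return np.array([r0+A*np.sin(q[1]+a)+B*np.cos(u+b)+c*np.cos(v),h+A*np.cos(q[1]+a)-B*np.sin(u+b)-c*np.sin(v)])
def res(p):
    o=[]
    for t,q,z in D:
        w=np.array(t)-p[6]*np.array(z); rr=w[0]*np.cos(q[0])+w[1]*np.sin(q[0]); o+=list(W(p,q)-[rr,w[2]])
    return o
s=least_squares(res,[0,.3,.35,0,.35,0,.2,.1]); p=s.x
def ik(T,th):
    z=np.array([-np.sin(th),0,-np.cos(th)]); w=np.array(T)-p[6]*z; q1=np.arctan2(w[1],w[0]); r=np.hypot(*w[:2])
    v=np.arctan2(np.cos(th),-np.sin(th)*np.cos(q1))  # pitch in arm plane
    f=lambda x: W(p,[0,x[0],x[1],v-x[0]+x[1]])-[r,w[2]]
    g=least_squares(f,[.3,-.6]); j2,j3=g.x; return np.round([q1,j2,j3,v-j2+j3,np.abs(g.fun).max()],3)
if __name__=="__main__":
    print(p.round(3),np.abs(s.fun).max())
    print(ik([.584,-.1069,.1127],-.835))
    for x in(.56,.60,.64,.68,.72):
        for th in(-.9,-1.0,-1.12): print(x,th,ik([x,-.1,.1027],th))
E
python3 fit.py
```

```text
[-0.001  0.232  0.519  0.001  0.413 -0.137  0.297  0.143] 0.00025859664547778216
[-0.286  0.076 -1.024 -0.343  0.   ]
0.56 -0.9 [-0.297  0.093 -1.153 -0.554  0.   ]
0.56 -1.0 [-0.312  0.19  -1.25  -0.846  0.   ]
0.56 -1.12 [-0.329  0.4   -1.357 -1.284  0.   ]
0.6 -0.9 [-0.266  0.154 -1.074 -0.54   0.   ]
0.6 -1.0 [-0.278  0.235 -1.167 -0.813  0.   ]
0.6 -1.12 [-0.292  0.402 -1.266 -1.2    0.   ]
0.64 -0.9 [-0.241  0.211 -0.991 -0.517  0.   ]
0.64 -1.0 [-0.251  0.279 -1.082 -0.775  0.   ]
0.64 -1.12 [-0.262  0.416 -1.175 -1.126  0.   ]
0.68 -0.9 [-0.22   0.266 -0.905 -0.488  0.   ]
0.68 -1.0 [-0.228  0.323 -0.994 -0.734  0.   ]
0.68 -1.12 [-0.238  0.438 -1.084 -1.059  0.   ]
0.72 -0.9 [-0.202  0.319 -0.816 -0.454  0.   ]
0.72 -1.0 [-0.21   0.368 -0.904 -0.691  0.   ]
0.72 -1.12 [-0.217  0.465 -0.991 -0.996  0.   ]
```

```bash
cat >> fit.py <<'E'
def ik2(T,th,off=.08):
    z=np.array([-np.sin(th),0,-np.cos(th)]); w=np.array(T)-p[6]*z; h=np.hypot(*w[:2]); q1=np.arctan2(w[1],w[0])-np.arcsin(off/h); r=np.sqrt(h*h-off*off)
    v=np.arctan2(np.cos(th),-np.sin(th)*np.cos(q1))
    f=lambda x: W(p,[0,x[0],x[1],v-x[0]+x[1]])-[r,w[2]]
    g=least_squares(f,[.3,-.6]); j2,j3=g.x; return np.round([q1,j2,j3,v-j2+j3,np.abs(g.fun).max()],3)
E
python3 -c "
from fit import *
for T,th in(([.6376,-.0995,.2504],0),([.584,-.1069,.1127],-.835),([.5854,-.0992,.0993],-.593)):print(ik2(T,th))
for x in(.66,.68,.70,.72,.74): print(x,ik2([x,-.1,.105],-1.06),ik2([x,-.1,.105],-1.12),ik2([x,-.1,.125],-1.12))
w=np.load('pics/top0.npy'); 
for c in(300,340,420,500):
  k=[ (r,w[r,c,0].round(3)) for r in range(85,320) if abs(w[r,c,2]-.04)<.012]; print(c,k[0],k[-1])
plan([.715,-.099,.14],-.9)
"
```

```text
[-0.279  0.454  0.3    1.416  0.   ]
[-0.498  0.057 -1.026 -0.283  0.   ]
[-0.419  0.089 -0.797  0.133  0.   ]
0.66 [-0.439  0.332 -1.095 -0.872  0.   ] [-0.448  0.402 -1.14  -1.049  0.   ] [-0.448  0.332 -1.126 -0.966  0.   ]
0.68 [-0.419  0.352 -1.05  -0.852  0.   ] [-0.427  0.416 -1.094 -1.021  0.   ] [-0.427  0.351 -1.082 -0.944  0.   ]
0.7 [-0.401  0.372 -1.005 -0.83   0.   ] [-0.408  0.43  -1.048 -0.994  0.   ] [-0.408  0.37  -1.036 -0.921  0.   ]
0.72 [-0.384  0.392 -0.959 -0.808  0.   ] [-0.391  0.446 -1.002 -0.966  0.   ] [-0.391  0.39  -0.991 -0.898  0.   ]
0.74 [-0.369  0.413 -0.913 -0.785  0.   ] [-0.375  0.462 -0.956 -0.938  0.   ] [-0.375  0.409 -0.945 -0.874  0.   ]
300 (104, np.float64(0.782)) (306, np.float64(0.325))
340 (106, np.float64(0.775)) (309, np.float64(0.319))
420 (110, np.float64(0.763)) (314, np.float64(0.307))
500 (114, np.float64(0.749)) (319, np.float64(0.296))
xyz [0.0075 0.1081 0.0788] twist [-0.065  -0.0058 -0.0015]
```

Request:
servo_tool(
  targets=[
    {"xyz": [0.001, 0.0, -0.02], "twist": [0, 0, 0], "jaw": 0},
    {"xyz": [0.002, 0.02, 0.0], "twist": [0, 0, 0], "jaw": 0},
    {"xyz": [0.004, 0.04, 0.02], "twist": [0, 0, 0], "jaw": 0},
    {"xyz": [0.005, 0.06, 0.04], "twist": [0, 0, 0], "jaw": 0},
    {"xyz": [0.006, 0.08, 0.06], "twist": [-0.02, 0, 0], "jaw": 0},
    {"xyz": [0.007, 0.095, 0.07], "twist": [-0.04, 0, 0], "jaw": 0},
    {"xyz": [0.007, 0.108, 0.079], "twist": [-0.065, -0.003, 0], "jaw": 0},
    {"xyz": [0.007, 0.108, 0.079], "twist": [-0.065, -0.005, 0], "jaw": 0},
    {"xyz": [0.007, 0.108, 0.079], "twist": [-0.065, -0.005, 0], "jaw": 0},
  ],
)

```text
clock: 6.72
tcp_pos: [0.7125, -0.0962, 0.136]
orientation: [0.303, 0.638, 0.638, 0.307]
wrist_force: [-0.8, 0.2, -8.3]
finger_gap: 0.0137
```

```bash
python3 -c "
from h import *
st();plan([.725,-.099,.14],-1.12)
c,w=shot('scene','s3'); c,w2=shot('wrist','w3'); c,w4=shot('top','t3')
i=cv2.imread('pics/s3.png')[60:260,120:420]; a=cv2.resize(i,(480,320)); b=cv2.imread('pics/w3.png'); b=cv2.resize(b,(448,280)); b=cv2.copyMakeBorder(b,0,0,0,32,cv2.BORDER_CONSTANT); cv2.imwrite('pics/s3c.png',np.vstack([a,b]))"
```

```text
6.72 tcp [ 0.7125 -0.0962  0.136 ] q [-0.366  0.227 -0.802 -0.316  0.287 -0.234] F [-0.84  0.18 -8.27] gap 0.0137
x [-0.002  1.     0.005] z [ 0.779  0.005 -0.627]
xyz [-0.0028  0.011   0.0072] twist [-0.2273 -0.0045 -0.0026]
```

View pics/s3c.png

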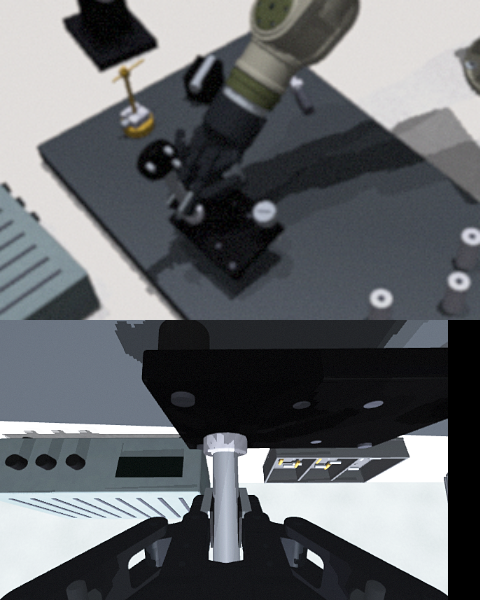

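Stand is held free of the granite about 77° up; base at (225,235), knob (265,212) visible; the wrist view shows the base top face to measure.

Request:
servo_tool(
  targets=[
    {"xyz": [-0.001, 0.003, 0.001], "twist": [-0.04, 0, 0], "jaw": 0},
    {"xyz": [-0.002, 0.006, 0.003], "twist": [-0.08, -0.002, 0], "jaw": 0},
    {"xyz": [-0.003, 0.008, 0.005], "twist": [-0.12, -0.004, 0], "jaw": 0},
    {"xyz": [-0.003, 0.011, 0.007], "twist": [-0.16, -0.004, 0], "jaw": 0},
    {"xyz": [-0.003, 0.011, 0.007], "twist": [-0.2, -0.004, 0], "jaw": 0},
    {"xyz": [-0.003, 0.011, 0.007], "twist": [-0.227, -0.004, 0], "jaw": 0},
    {"xyz": [-0.003, 0.011, 0.007], "twist": [-0.227, -0.004, 0], "jaw": 0},
  ],
)

```text
clock: 7.45
tcp_pos: [0.7242, -0.0999, 0.141]
orientation: [0.376, 0.6, 0.598, 0.377]
wrist_force: [-0.2, 0.2, -8.1]
finger_gap: 0.014
```

```bash
cat > meas.py <<'E'
from h import *
def ransac(q,tol=.0015,n=400,nz=.7):
    g=np.random.default_rng(0); best=None;bc=0
    for _ in range(n):
        a,b,c=q[g.choice(len(q),3,False)]; N=np.cross(b-a,c-a); l=np.linalg.norm(N)
        if l<2e-4: continue
        N/=l
        if abs(N[2])<nz: continue
        k=abs((q-a)@N)<tol
        if k.sum()>bc: bc=k.sum();best=k
    for _ in range(3):
        c=q[best].mean(0); N=np.linalg.svd(q[best]-c,full_matrices=False)[2][2]; N*=np.sign(N[2]); best=abs((q-c)@N)<tol
    return c,N,bc,q[best]
def base(names=("wrist","scene","top"),lo=.055,hi=.15,box=(.60,.76,-.16,.03),tag="m"):
    for n in names:
        c,w=shot(n,tag+n); q=w.reshape(-1,3)
        dark=c["color"].reshape(-1,3).max(1)<70
        m=dark&(q[:,0]>box[0])&(q[:,0]<box[1])&(q[:,1]>box[2])&(q[:,1]<box[3])&(q[:,2]>lo)&(q[:,2]<hi)
        q=q[m]
        if len(q)<50: print(n,len(q));continue
        c0,N,k,i=ransac(q); print(n,len(q),k,"c",c0.round(4),"N",N.round(4),"ext",np.percentile(i,[1,99],axis=0).round(3).tolist())
E
python3 -c "
from meas import *
st();base()"
```

```text
7.45 tcp [ 0.7242 -0.0999  0.141 ] q [-0.389  0.354 -0.972 -0.846  0.349 -0.173] F [-0.18  0.24 -8.15] gap 0.014
x [0.002 1.    0.002] z [ 0.901 -0.001 -0.433]
wrist 58531 38582 c [ 0.6625 -0.0657  0.1036] N [0.0118 0.0088 0.9999] ext [[0.634, -0.127, 0.102], [0.726, 0.004, 0.105]]
scene 2150 1138 c [ 0.6913 -0.0469  0.1017] N [0.0114 0.0087 0.9999] ext [[0.638, -0.121, 0.1], [0.735, 0.013, 0.104]]
top 1441 826 c [ 0.6929 -0.0332  0.103 ] N [0.0167 0.0103 0.9998] ext [[0.636, -0.112, 0.101], [0.734, 0.01, 0.105]]
```

Request:
servo_tool(
  targets=[
    {"xyz": [0, -0.004, 0.002], "twist": [-0.006, 0.002, 0.004], "jaw": 0},
    {"xyz": [0, -0.008, 0.004], "twist": [-0.012, 0.004, 0.008], "jaw": 0},
    {"xyz": [0, -0.012, 0.006], "twist": [-0.012, 0.004, 0.008], "jaw": 0},
    {"xyz": [0, -0.016, 0.008], "twist": [-0.012, 0.004, 0.008], "jaw": 0},
    {"xyz": [0, -0.02, 0.01], "twist": [-0.012, 0.004, 0.008], "jaw": 0},
    {"xyz": [0, -0.024, 0.012], "twist": [-0.012, 0.004, 0.008], "jaw": 0},
    {"xyz": [0, -0.028, 0.0135], "twist": [-0.012, 0.004, 0.008], "jaw": 0},
    {"xyz": [0, -0.0305, 0.0147], "twist": [-0.012, 0.004, 0.008], "jaw": 0},
    {"xyz": [0, -0.0305, 0.0147], "twist": [-0.012, 0.004, 0.008], "jaw": 0},
    {"xyz": [0, -0.0305, 0.0147], "twist": [-0.012, 0.004, 0.008], "jaw": 0},
  ],
)

```text
clock: 8.43
tcp_pos: [0.7265, -0.1001, 0.1097]
orientation: [0.378, 0.598, 0.593, 0.384]
wrist_force: [-0.1, -0.2, -7.7]
finger_gap: 0.0137
```

```bash
python3 -c "
from meas import *
st();base(('wrist','scene'),lo=.05,hi=.09)"
```

```text
8.43 tcp [ 0.7265 -0.1001  0.1097] q [-0.392  0.457 -0.995 -0.989  0.358 -0.162] F [-0.05 -0.16 -7.65] gap 0.0137
x [0.001 1.    0.01 ] z [ 0.908  0.003 -0.419]
wrist 56491 38767 c [ 0.6656 -0.0653  0.0716] N [-4.8e-03  8.0e-04  1.0e+00] ext [[0.637, -0.127, 0.07], [0.731, 0.005, 0.072]]
scene 1954 1056 c [ 0.6927 -0.0465  0.0704] N [-0.003  -0.0037  1.    ] ext [[0.641, -0.121, 0.069], [0.738, 0.013, 0.072]]
```

Request:
servo_tool(
  targets=[
    {"xyz": [0, -0.0009, 0.0004], "twist": [0, 0, 0], "jaw": 0},
    {"xyz": [0, -0.0018, 0.0008], "twist": [0, 0, 0], "jaw": 0},
    {"xyz": [0, -0.0026, 0.0012], "twist": [0, 0, 0], "jaw": 0},
    {"xyz": [0, -0.0034, 0.0016], "twist": [0, 0, 0], "jaw": 0},
    {"xyz": [0, -0.0038, 0.0018], "twist": [0, 0, 0], "jaw": 0},
    {"xyz": [0, -0.0038, 0.0018], "twist": [0, 0, 0], "jaw": 0},
  ],
)

```text
clock: 9.03
tcp_pos: [0.7265, -0.1001, 0.1058]
orientation: [0.379, 0.598, 0.593, 0.384]
wrist_force: [0.5, 0.3, -8.6]
finger_gap: 0.0138
```

Request:
servo_tool(
  targets=[
    {"xyz": [0, -0.0003, 0.0001], "twist": [0, 0, 0], "jaw": 0},
    {"xyz": [0, -0.0006, 0.0003], "twist": [0, 0, 0], "jaw": 0},
    {"xyz": [0, -0.0009, 0.0004], "twist": [0, 0, 0], "jaw": 0},
    {"xyz": [0, -0.0009, 0.0004], "twist": [0, 0, 0], "jaw": 0},
  ],
)

```text
clock: 9.37
tcp_pos: [0.7266, -0.1001, 0.105]
orientation: [0.379, 0.598, 0.593, 0.384]
wrist_force: [0.6, 0.4, -8.1]
finger_gap: 0.0138
```

Request:
servo_tool(
  targets=[
    {"xyz": [0, -0.0003, 0.0001], "twist": [0, 0, 0], "jaw": 0},
    {"xyz": [0, -0.0006, 0.0003], "twist": [0, 0, 0], "jaw": 0},
    {"xyz": [0, -0.0009, 0.0004], "twist": [0, 0, 0], "jaw": 0},
    {"xyz": [0, -0.0009, 0.0004], "twist": [0, 0, 0], "jaw": 0},
  ],
)

```text
clock: 9.7
tcp_pos: [0.727, -0.1002, 0.105]
orientation: [0.379, 0.597, 0.593, 0.384]
wrist_force: [-1.9, 0.0, -3.1]
finger_gap: 0.0138
```

Request:
servo_tool(
  targets=[
    {"xyz": [0, -0.0003, 0.0001], "twist": [0, 0, 0], "jaw": 0},
    {"xyz": [0, -0.0005, 0.0002], "twist": [0, 0, 0], "jaw": 0},
    {"xyz": [0, -0.0005, 0.0002], "twist": [0, 0, 0], "jaw": 0},
  ],
)

```text
clock: 9.95
tcp_pos: [0.7272, -0.1003, 0.105]
orientation: [0.38, 0.597, 0.593, 0.385]
wrist_force: [-4.6, 1.7, 1.1]
finger_gap: 0.0137
```

```bash
python3 -c "
from meas import *
st();base(('wrist','scene'),lo=.05,hi=.09)"
```

```text
9.95 tcp [ 0.7272 -0.1003  0.105 ] q [-0.392  0.475 -0.998 -1.013  0.358 -0.162] F [-4.61  1.71  1.15] gap 0.0137
x [0.001 1.    0.009] z [ 0.91   0.003 -0.416]
wrist 54964 37954 c [ 0.6658 -0.0657  0.0672] N [1.6e-03 1.0e-04 1.0e+00] ext [[0.637, -0.127, 0.066], [0.731, 0.005, 0.068]]
scene 1928 1086 c [ 0.6944 -0.0458  0.0654] N [1.7e-03 5.0e-04 1.0e+00] ext [[0.64, -0.121, 0.064], [0.738, 0.013, 0.067]]
```

Request:
servo_tool(
  targets=[
    {"xyz": [0, 0, 0], "twist": [0, 0, 0], "jaw": 0.1},
    {"xyz": [0, 0, 0], "twist": [0, 0, 0], "jaw": 0.2},
    {"xyz": [0, 0, 0], "twist": [0, 0, 0], "jaw": 0.3},
    {"xyz": [0, 0, 0], "twist": [0, 0, 0], "jaw": 0.45},
    {"xyz": [0, 0, 0], "twist": [0, 0, 0], "jaw": 0.55},
    {"xyz": [0, 0, 0], "twist": [0, 0, 0], "jaw": 0.55},
    {"xyz": [0, 0, 0], "twist": [0, 0, 0], "jaw": 0.55},
  ],
  squeeze=20,
)

```text
clock: 10.63
tcp_pos: [0.7268, -0.1002, 0.1037]
orientation: [0.379, 0.597, 0.593, 0.384]
wrist_force: [0.2, -0.2, -0.3]
finger_gap: 0.0469
```

```bash
python3 -c "
from fit import *
from meas import base
st();base(('wrist','scene'),lo=.05,hi=.09)
for x,z,t in((.71,.106,-1.09),(.69,.112,-1.03),(.67,.117,-.98),(.65,.122,-.93),(.63,.13,-.86),(.60,.15,-.75),(.56,.2,-.5)):
  print(x,z,t,ik2([x,-.1,z],t)); plan([x,-.1,z],t)
"
```

```text
10.63 tcp [ 0.7268 -0.1002  0.1037] q [-0.392  0.476 -0.998 -1.012  0.357 -0.162] F [ 0.24 -0.25 -0.27] gap 0.0469
x [0.001 1.    0.009] z [ 0.909  0.003 -0.418]
wrist 54670 38029 c [ 0.6657 -0.0655  0.0668] N [-5.4e-03  4.0e-04  1.0e+00] ext [[0.637, -0.127, 0.065], [0.731, 0.005, 0.067]]
scene 1833 1010 c [ 0.6955 -0.0449  0.0651] N [-1.020e-02 -9.000e-04  9.999e-01] ext [[0.641, -0.124, 0.064], [0.738, 0.013, 0.067]]
0.71 0.106 -1.09 [-0.396  0.406 -1.004 -0.895  0.   ]
xyz [ 0.0001 -0.0047 -0.0161] twist [ 0.0494 -0.0033 -0.0089]
0.69 0.112 -1.03 [-0.406  0.317 -0.998 -0.737  0.   ]
xyz [ 0.0002 -0.0076 -0.0368] twist [ 0.1094 -0.0036 -0.0088]
0.67 0.117 -0.98 [-0.417  0.244 -0.994 -0.605  0.   ]
xyz [ 0.0002 -0.0114 -0.0571] twist [ 0.1594 -0.0038 -0.0087]
0.65 0.122 -0.93 [-0.428  0.175 -0.984 -0.473  0.   ]
xyz [ 0.0002 -0.0152 -0.0773] twist [ 0.2094 -0.004  -0.0086]
0.63 0.13 -0.86 [-0.435  0.1   -0.946 -0.287  0.   ]
xyz [ 0.0003 -0.0163 -0.0988] twist [ 0.2794 -0.0043 -0.0085]
0.6 0.15 -0.75 [-0.443  0.002 -0.86   0.009  0.   ]
xyz [ 0.0004 -0.0107 -0.1344] twist [ 0.3894 -0.0048 -0.0083]
0.56 0.2 -0.5 [-0.422 -0.042 -0.581  0.57   0.   ]
xyz [ 0.0009  0.018  -0.1917] twist [ 0.6394 -0.0059 -0.0077]
```

Request:
servo_tool(
  targets=[
    {"xyz": [0, -0.0025, -0.008], "twist": [0.025, 0, 0], "jaw": 0.55},
    {"xyz": [0, -0.0047, -0.016], "twist": [0.05, 0, 0], "jaw": 0.55},
    {"xyz": [0, -0.0062, -0.027], "twist": [0.08, 0, 0], "jaw": 0.55},
    {"xyz": [0, -0.0076, -0.037], "twist": [0.11, 0, 0], "jaw": 0.55},
    {"xyz": [0, -0.0114, -0.057], "twist": [0.16, 0, 0], "jaw": 0.55},
    {"xyz": [0, -0.0152, -0.077], "twist": [0.21, 0, 0], "jaw": 0.55},
    {"xyz": [0, -0.0163, -0.099], "twist": [0.28, 0, 0], "jaw": 0.55},
    {"xyz": [0, -0.0107, -0.134], "twist": [0.39, 0, 0], "jaw": 0.55},
    {"xyz": [0, 0.004, -0.163], "twist": [0.51, 0, 0], "jaw": 0.7},
    {"xyz": [0, 0.018, -0.192], "twist": [0.64, 0, 0], "jaw": 0.8},
    {"xyz": [0, 0.018, -0.192], "twist": [0.64, 0, 0], "jaw": 0.8},
    {"xyz": [0, 0.018, -0.192], "twist": [0.64, 0, 0], "jaw": 0.8},
  ],
)

```text
clock: 11.73
tcp_pos: [0.5591, -0.1011, 0.2037]
orientation: [0.172, 0.686, 0.684, 0.177]
wrist_force: [0.9, -0.1, 0.4]
finger_gap: 0.0683
```

```bash
python3 -c "
from meas import *
st();base(('scene','top'),lo=.05,hi=.09,tag='n')
a=cv2.resize(cv2.imread('pics/nscene.png')[40:290,120:520],(480,300)); b=cv2.resize(cv2.imread('pics/ntop.png')[80:330,200:600],(480,300)); cv2.imwrite('pics/n.png',np.vstack([a,b]))
for n in ('scene','top'):
  w=np.load(f'pics/n{n}.npy').reshape(-1,3); k=(abs(w[:,0]-.655)<.03)&(abs(w[:,1]-.0)<.03)&(w[:,2]>.09)&(w[:,2]<.125); q=w[k]; t=q[q[:,2]>np.percentile(q[:,2],60)]; print(n,len(q),t.mean(0).round(4),t.min(0).round(3),t.max(0).round(3))
"
```

```text
11.73 tcp [ 0.5591 -0.1011  0.2037] q [-0.431 -0.045 -0.572  0.586  0.207 -0.38 ] F [ 0.88 -0.12  0.37] gap 0.0683
x [0.001 1.    0.008] z [ 0.479  0.006 -0.878]
scene 2108 1201 c [ 0.6905 -0.0523  0.0652] N [ 0.001 -0.001  1.   ] ext [[0.64, -0.124, 0.064], [0.738, 0.013, 0.067]]
top 2400 1411 c [ 0.6866 -0.0605  0.0655] N [6.2e-03 3.0e-04 1.0e+00] ext [[0.638, -0.128, 0.064], [0.736, 0.01, 0.067]]
scene 179 [0.6511 0.0017 0.1129] [ 0.638 -0.012  0.112] [0.666 0.015 0.117]
top 186 [ 0.6472 -0.002   0.1135] [ 0.634 -0.015  0.112] [0.662 0.013 0.116]
```

View pics/n.png

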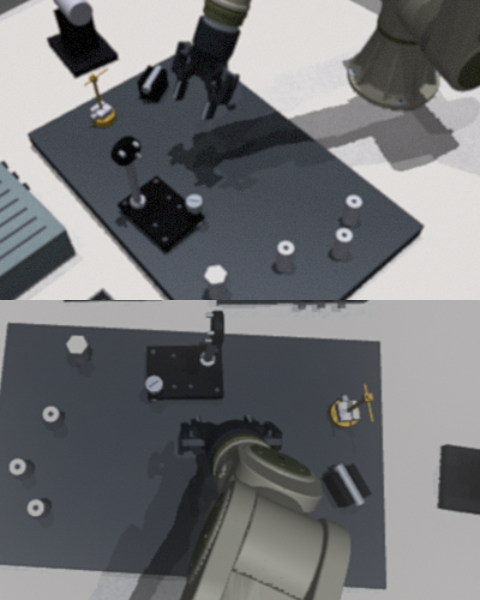

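Stand is upright on its feet (scene: base (160,215), knob (194,201); top: knob (153,384)); bystanders look untouched. Knob top ≈ z 0.113, so a gap of about 4.5 mm.

```bash
python3 -c "
from fit import *
st();plan([.649,0,.19],0,2.75);plan([.60,-.05,.2],0,2.1);print(ik2([.649,0,.19],0))"
```

```text
11.83 tcp [ 0.5621 -0.1019  0.2051] q [-0.431 -0.044 -0.57   0.581  0.208 -0.379] F [ 1.11 -0.24 -0.56] gap 0.0687
x [0.001 1.    0.007] z [ 0.483  0.006 -0.875]
xyz [0.1018 0.0684 0.0558] twist [ 0.4481  0.2917 -1.1552]
xyz [0.0519 0.0305 0.0231] twist [ 0.4944  0.1273 -0.5202]
[-0.124  0.473  0.182  1.28   0.   ]
```

Request:
servo_tool(
  targets=[
    {"xyz": [0.052, 0.03, 0.023], "twist": [0.494, 0.127, -0.52], "jaw": 0.9},
    {"xyz": [0.052, 0.03, 0.023], "twist": [0.494, 0.127, -0.52], "jaw": 0.9},
    {"xyz": [0.052, 0.03, 0.023], "twist": [0.494, 0.127, -0.52], "jaw": 0.9},
    {"xyz": [0.052, 0.03, 0.023], "twist": [0.494, 0.127, -0.52], "jaw": 0.9},
    {"xyz": [0.052, 0.03, 0.023], "twist": [0.494, 0.127, -0.52], "jaw": 0.9},
    {"xyz": [0.102, 0.068, 0.056], "twist": [0.448, 0.292, -1.155], "jaw": 0.9},
    {"xyz": [0.102, 0.068, 0.056], "twist": [0.448, 0.292, -1.155], "jaw": 0.9},
    {"xyz": [0.102, 0.068, 0.056], "twist": [0.448, 0.292, -1.155], "jaw": 0.9},
    {"xyz": [0.102, 0.068, 0.056], "twist": [0.448, 0.292, -1.155], "jaw": 0.9},
    {"xyz": [0.102, 0.068, 0.056], "twist": [0.448, 0.292, -1.155], "jaw": 0.9},
    {"xyz": [0.102, 0.068, 0.056], "twist": [0.448, 0.292, -1.155], "jaw": 0.9},
    {"xyz": [0.102, 0.068, 0.056], "twist": [0.448, 0.292, -1.155], "jaw": 0.9},
  ],
)

```text
clock: 12.83
tcp_pos: [0.6464, 0.0016, 0.1819]
orientation: [-0.004, 0.193, 0.981, 0.001]
wrist_force: [-0.5, -0.6, -0.5]
finger_gap: 0.0771
```

```bash
python3 -c "
from meas import *
st()
c,w=shot('wrist','k0')
q=w.reshape(-1,3); k=(abs(q[:,0]-.649)<.03)&(abs(q[:,1])<.03)&(q[:,2]>.105)&(q[:,2]<.12); t=q[k]; zt=np.median(t[:,2]); t=t[abs(t[:,2]-zt)<.0025]; print('top',len(t),zt,t.mean(0).round(4),np.percentile(t,[1,99],axis=0).round(4).tolist(), cv2.minEnclosingCircle((t[:,:2]*1000).astype(np.float32)))
print(np.nanmedian(q[(abs(q[:,0]-.58)<.02)&(abs(q[:,1])<.03)][:,2]))
plan([.649,0,.088],0,2.75)"
```

```text
12.83 tcp [0.6464 0.0016 0.1819] q [-0.123  0.476  0.167  1.269  0.003 -1.305] F [-0.49 -0.55 -0.5 ] gap 0.0771
x [-0.925  0.379  0.008] z [-0.007  0.004 -1.   ]
top 1433 0.1133881800143536 [ 0.6495 -0.0015  0.1134] [[0.6355, -0.0153, 0.1111], [0.6636, 0.013, 0.115]] ((649.5147705078125, -0.7341265678405762), 15.838196754455566)
0.2485282014349086
xyz [-0.0038 -0.0004  0.0943] twist [ 0.0011 -0.0075 -0.0024]
```

View pics/k0.png

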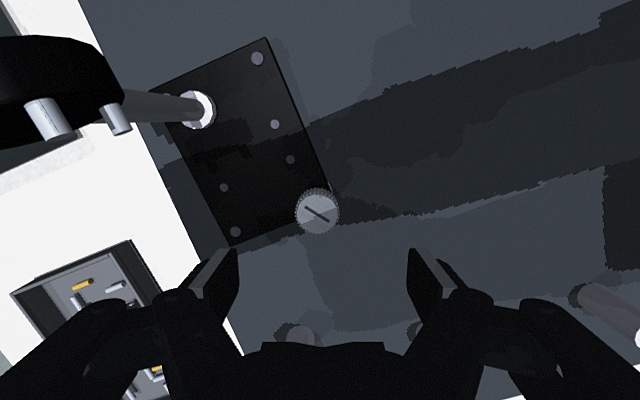

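The wrist view shows the knob at (317,211) midway between the fingers; the cell at upper left is well away from them.

Request:
servo_tool(
  targets=[
    {"xyz": [-0.0039, -0.0012, 0.02], "twist": [0.001, -0.0075, -0.002], "jaw": 0.9},
    {"xyz": [-0.0039, -0.0012, 0.045], "twist": [0.001, -0.0075, -0.002], "jaw": 0.9},
    {"xyz": [-0.0039, -0.0012, 0.07], "twist": [0.001, -0.0075, -0.002], "jaw": 0.9},
    {"xyz": [-0.0039, -0.0012, 0.085], "twist": [0.001, -0.0075, -0.002], "jaw": 0.9},
    {"xyz": [-0.0039, -0.0012, 0.094], "twist": [0.001, -0.0075, -0.002], "jaw": 0.9},
    {"xyz": [-0.0039, -0.0012, 0.094], "twist": [0.001, -0.0075, -0.002], "jaw": 0.9},
    {"xyz": [-0.0039, -0.0012, 0.094], "twist": [0.001, -0.0075, -0.002], "jaw": 0.9},
  ],
)

```text
clock: 13.47
tcp_pos: [0.6487, -0.0011, 0.0902]
orientation: [0.0, 0.194, 0.981, -0.0]
wrist_force: [0.2, 0.1, 0.7]
finger_gap: 0.077
```

```bash
python3 -c "
from h import *
st();plan([.6495,-.001,.088],0,2.75)"
```

```text
13.47 tcp [ 0.6487 -0.0011  0.0902] q [-0.125  0.523  0.012  1.06  -0.    -1.305] F [0.15 0.07 0.72] gap 0.077
x [-0.924  0.382 -0.001] z [ 0.001 -0.    -1.   ]
xyz [-0.0007  0.0004  0.0022] twist [-0.      0.0009  0.0002]
```

Request:
servo_tool(
  targets=[
    {"xyz": [-0.0007, 0.0003, 0.001], "twist": [0, 0, 0], "jaw": 0.6},
    {"xyz": [-0.0007, 0.0003, 0.001], "twist": [0, 0, 0], "jaw": 0.45},
    {"xyz": [-0.0007, 0.0003, 0.001], "twist": [0, 0, 0], "jaw": 0.4},
    {"xyz": [-0.0007, 0.0003, 0.001], "twist": [0, 0, 0], "jaw": 0.35},
    {"xyz": [-0.0007, 0.0003, 0.001], "twist": [0, 0, 0], "jaw": 0.3},
    {"xyz": [-0.0007, 0.0003, 0.001], "twist": [0, 0, 0], "jaw": 0.2},
    {"xyz": [-0.0007, 0.0003, 0.001], "twist": [0, 0, 0], "jaw": 0.1},
    {"xyz": [-0.0007, 0.0003, 0.001], "twist": [0, 0, 0], "jaw": 0},
    {"xyz": [-0.0007, 0.0003, 0.001], "twist": [0, 0, 0], "jaw": 0},
  ],
  squeeze=25,
)

```text
clock: 14.22
tcp_pos: [0.6493, -0.0006, 0.0906]
orientation: [0.001, 0.194, 0.981, 0.0]
wrist_force: [-3.1, 1.0, 7.5]
finger_gap: 0.0291
```

```bash
python3 -c "
from h import *
st();print(env.get_state()['ft_torque'])"
```

```text
14.22 tcp [ 6.493e-01 -6.000e-04  9.060e-02] q [-0.125  0.523  0.014  1.061  0.    -1.306] F [-3.12  1.    7.49] gap 0.0291
x [-0.925  0.38  -0.001] z [ 0.001 -0.    -1.   ]
[0.25532619 0.73851678 0.00185211]
```

```bash
python3 -c "
from meas import *
base(('scene',),lo=.05,hi=.09,tag='o')"
```

```text
scene 1801 960 c [ 0.6985 -0.0489  0.0651] N [-0.01    0.0046  0.9999] ext [[0.644, -0.124, 0.063], [0.738, 0.013, 0.067]]
```

Request:
servo_tool(
  targets=[
    {"xyz": [0, 0, -0.0005], "twist": [0, 0, 0], "jaw": 0},
    {"xyz": [0, 0, -0.001], "twist": [0, 0, 0], "jaw": 0},
    {"xyz": [0, 0, -0.001], "twist": [0, 0, 0], "jaw": 0},
  ],
)

```text
clock: 14.52
tcp_pos: [0.6493, -0.0007, 0.0907]
orientation: [0.0, 0.194, 0.981, 0.0]
wrist_force: [-3.7, 2.3, 3.8]
finger_gap: 0.0294
```

```bash
python3 -c "
from meas import *
st();print(env.get_state()['ft_torque']);base(('scene',),lo=.05,hi=.09,tag='o')"
```

```text
14.52 tcp [ 0.6493 -0.0007  0.0907] q [-0.125  0.524  0.015  1.062  0.    -1.306] F [-3.73  2.31  3.83] gap 0.0294
x [-0.925  0.38  -0.001] z [ 0.001 -0.    -1.   ]
[0.38352286 0.75921935 0.00270484]
scene 1803 972 c [ 0.6992 -0.0488  0.0648] N [-0.0028 -0.0058  1.    ] ext [[0.642, -0.125, 0.063], [0.738, 0.013, 0.066]]
```

Request:
servo_tool(
  targets=[
    {"xyz": [0.0005, 0, -0.0005], "twist": [0, 0, 0], "jaw": 0},
    {"xyz": [0.001, 0, -0.001], "twist": [0, 0, 0], "jaw": 0},
    {"xyz": [0.001, 0, -0.001], "twist": [0, 0, 0], "jaw": 0},
  ],
)

```text
clock: 14.82
tcp_pos: [0.6491, -0.0007, 0.091]
orientation: [0.001, 0.194, 0.981, -0.0]
wrist_force: [0.5, 0.9, -3.3]
finger_gap: 0.0292
```

Request:
servo_tool(
  targets=[
    {"xyz": [0, 0, 0.0001], "twist": [0, 0, 0.08], "jaw": 0},
    {"xyz": [0, 0, 0.0002], "twist": [0, 0, 0.16], "jaw": 0},
    {"xyz": [0, 0, 0.0003], "twist": [0, 0, 0.25], "jaw": 0},
    {"xyz": [0, 0, 0.0004], "twist": [0, 0, 0.35], "jaw": 0},
    {"xyz": [0, 0, 0.0006], "twist": [0, 0, 0.45], "jaw": 0},
    {"xyz": [0, 0, 0.0006], "twist": [0, 0, 0.5], "jaw": 0},
    {"xyz": [0, 0, 0.0006], "twist": [0, 0, 0.5], "jaw": 0},
  ],
)

```text
clock: 15.4
tcp_pos: [0.6489, -0.0008, 0.0903]
orientation: [0.001, 0.431, 0.902, -0.0]
wrist_force: [0.2, 1.3, -3.0]
finger_gap: 0.0288
```

```bash
python3 -c "
from meas import *
st();print(env.get_state()['ft_torque']);base(('scene',),lo=.05,hi=.09,tag='o')"
```

```text
15.4 tcp [ 0.6489 -0.0008  0.0903] q [-1.25e-01  5.23e-01  1.30e-02  1.06e+00 -1.00e-03 -8.04e-01] F [ 0.25  1.27 -2.96] gap 0.0288
x [-0.628  0.778 -0.001] z [ 0.001 -0.001 -1.   ]
[ 0.1799757  -0.00399717  0.01899805]
scene 1919 1077 c [ 0.6966 -0.0488  0.0652] N [-5.e-03  9.e-04  1.e+00] ext [[0.65, -0.124, 0.064], [0.738, 0.013, 0.067]]
```

Request:
servo_tool(
  targets=[
    {"xyz": [0, 0, 0.0004], "twist": [0, 0, 0.1], "jaw": 0},
    {"xyz": [0, 0, 0.0006], "twist": [0, 0, 0.21], "jaw": 0},
    {"xyz": [0, 0, 0.0008], "twist": [0, 0, 0.33], "jaw": 0},
    {"xyz": [0, 0, 0.0009], "twist": [0, 0, 0.45], "jaw": 0},
    {"xyz": [0, 0, 0.0011], "twist": [0, 0, 0.57], "jaw": 0},
    {"xyz": [0, 0, 0.0012], "twist": [0, 0, 0.69], "jaw": 0},
    {"xyz": [0, 0, 0.0014], "twist": [0, 0, 0.81], "jaw": 0},
    {"xyz": [0, 0, 0.0015], "twist": [0, 0, 0.93], "jaw": 0},
    {"xyz": [0, 0, 0.0017], "twist": [0, 0, 1.05], "jaw": 0},
    {"xyz": [0, 0, 0.0018], "twist": [0, 0, 1.15], "jaw": 0},
    {"xyz": [0, 0, 0.0019], "twist": [0, 0, 1.2], "jaw": 0},
    {"xyz": [0, 0, 0.0019], "twist": [0, 0, 1.2], "jaw": 0},
  ],
)

```text
clock: 16.45
tcp_pos: [0.6488, -0.0008, 0.0888]
orientation: [0.001, 0.865, 0.502, 0.0]
wrist_force: [-0.7, 2.0, -2.4]
finger_gap: 0.0291
```

```bash
python3 -c "
from meas import *
st();print(env.get_state()['ft_torque']);base(('scene',),lo=.05,hi=.09,tag='o')"
```

```text
16.45 tcp [ 0.6488 -0.0008  0.0888] q [-1.250e-01  5.240e-01  1.000e-02  1.056e+00 -1.000e-03  3.940e-01] F [-0.67  1.97 -2.45] gap 0.0291
x [ 0.496  0.868 -0.   ] z [ 0.001 -0.001 -1.   ]
[ 0.15677381  0.10747042 -0.05395771]
scene 2080 1179 c [ 0.6909 -0.0521  0.0652] N [-0.0017 -0.0042  1.    ] ext [[0.64, -0.125, 0.064], [0.737, 0.013, 0.067]]
```

Request:
servo_tool(
  targets=[
    {"xyz": [0, 0, 0.0002], "twist": [0, 0, 0.1], "jaw": 0},
    {"xyz": [0, 0, 0.0004], "twist": [0, 0, 0.21], "jaw": 0},
    {"xyz": [0, 0, 0.0005], "twist": [0, 0, 0.33], "jaw": 0},
    {"xyz": [0, 0, 0.0007], "twist": [0, 0, 0.45], "jaw": 0},
    {"xyz": [0, 0, 0.0008], "twist": [0, 0, 0.57], "jaw": 0},
    {"xyz": [0, 0, 0.001], "twist": [0, 0, 0.69], "jaw": 0},
    {"xyz": [0, 0, 0.0011], "twist": [0, 0, 0.81], "jaw": 0},
    {"xyz": [0, 0, 0.0013], "twist": [0, 0, 0.93], "jaw": 0},
    {"xyz": [0, 0, 0.0015], "twist": [0, 0, 1.05], "jaw": 0},
    {"xyz": [0, 0, 0.0016], "twist": [0, 0, 1.15], "jaw": 0},
    {"xyz": [0, 0, 0.0017], "twist": [0, 0, 1.2], "jaw": 0},
    {"xyz": [0, 0, 0.0017], "twist": [0, 0, 1.2], "jaw": 0},
  ],
)

```text
clock: 17.5
tcp_pos: [0.6488, -0.0007, 0.0872]
orientation: [0.0, 0.997, -0.074, 0.001]
wrist_force: [-1.0, 1.1, -1.0]
finger_gap: 0.0294
```

```bash
cat > kn.py <<'E'
from meas import *
st();print(env.get_state()['ft_torque']);base(('scene',),lo=.05,hi=.09,tag='o')
E
python3 kn.py
```

```text
17.5 tcp [ 0.6488 -0.0007  0.0872] q [-0.125  0.525  0.008  1.053 -0.     1.594] F [-0.99  1.07 -1.03] gap 0.0294
x [ 0.989 -0.147  0.001] z [ 0.001 -0.    -1.   ]
[ 0.26776416  0.07147005 -0.05184789]
scene 1799 935 c [ 0.6971 -0.0518  0.0649] N [ 1.8e-03 -7.0e-04  1.0e+00] ext [[0.641, -0.126, 0.063], [0.738, 0.013, 0.066]]
```

Request:
servo_tool(
  targets=[
    {"xyz": [0, 0, 0.0001], "twist": [0, 0, 0.1], "jaw": 0},
    {"xyz": [0, 0, 0.0003], "twist": [0, 0, 0.2], "jaw": 0},
    {"xyz": [0, 0, 0.0004], "twist": [0, 0, 0.3], "jaw": 0},
    {"xyz": [0, 0, 0.0004], "twist": [0, 0, 0.3], "jaw": 0},
  ],
)

```text
clock: 17.88
tcp_pos: [0.6488, -0.0007, 0.0868]
orientation: [0.0, 0.975, -0.222, 0.001]
wrist_force: [0.6, 0.5, -2.7]
finger_gap: 0.029
```

Request:
servo_tool(
  targets=[
    {"xyz": [0, 0, 0.0001], "twist": [0, 0, 0.1], "jaw": 0},
    {"xyz": [0, 0, 0.0003], "twist": [0, 0, 0.2], "jaw": 0},
    {"xyz": [0, 0, 0.0004], "twist": [0, 0, 0.3], "jaw": 0},
    {"xyz": [0, 0, 0.0004], "twist": [0, 0, 0.3], "jaw": 0},
  ],
)

```text
clock: 18.22
tcp_pos: [0.6488, -0.0007, 0.0864]
orientation: [-0.0, 0.931, -0.365, 0.001]
wrist_force: [0.6, 1.0, -2.1]
finger_gap: 0.0289
```

```bash
python3 kn.py
```

```text
18.22 tcp [ 0.6488 -0.0007  0.0864] q [-0.125  0.525  0.007  1.051 -0.     2.193] F [ 0.58  0.97 -2.15] gap 0.0289
x [ 0.734 -0.679  0.001] z [ 0.001 -0.    -1.   ]
[0.31780901 0.05612143 0.03866926]
scene 1840 1032 c [ 0.6974 -0.0492  0.0651] N [ 4.8e-03 -6.0e-04  1.0e+00] ext [[0.651, -0.125, 0.064], [0.738, 0.013, 0.067]]
```

Request:
servo_tool(
  targets=[
    {"xyz": [0, 0, 0.0001], "twist": [0, 0, 0.1], "jaw": 0},
    {"xyz": [0, 0, 0.0003], "twist": [0, 0, 0.2], "jaw": 0},
    {"xyz": [0, 0, 0.0004], "twist": [0, 0, 0.3], "jaw": 0},
    {"xyz": [0, 0, 0.0004], "twist": [0, 0, 0.3], "jaw": 0},
  ],
)

```text
clock: 18.6
tcp_pos: [0.6488, -0.0007, 0.0861]
orientation: [-0.0, 0.866, -0.499, 0.001]
wrist_force: [0.1, 0.1, -2.1]
finger_gap: 0.0291
```

Request:
servo_tool(
  targets=[
    {"xyz": [0, 0, 0.0001], "twist": [0, 0, 0.1], "jaw": 0},
    {"xyz": [0, 0, 0.0003], "twist": [0, 0, 0.2], "jaw": 0},
    {"xyz": [0, 0, 0.0004], "twist": [0, 0, 0.3], "jaw": 0},
    {"xyz": [0, 0, 0.0004], "twist": [0, 0, 0.3], "jaw": 0},
  ],
)

```text
clock: 18.93
tcp_pos: [0.649, -0.0008, 0.0861]
orientation: [-0.0, 0.782, -0.623, 0.001]
wrist_force: [-0.5, 1.0, -0.1]
finger_gap: 0.0289
```

```bash
python3 kn.py
```

```text
18.93 tcp [ 0.649  -0.0008  0.0861] q [-0.125  0.526  0.006  1.05  -0.     2.791] F [-0.48  0.96 -0.15] gap 0.0289
x [ 0.224 -0.975  0.001] z [ 0.002 -0.001 -1.   ]
[ 0.33718735  0.0388897  -0.01665063]
scene 2042 1129 c [ 0.6906 -0.0516  0.0653] N [-0.0025  0.0045  1.    ] ext [[0.641, -0.125, 0.064], [0.738, 0.013, 0.067]]
```

Force and height show contact between 3.7 and 3.9 rad of the 4.1 turned; a small extra turn gives margin on both sides, then I release.

Request:
servo_tool(
  targets=[
    {"xyz": [0, 0, 0], "twist": [0, 0, 0.08], "jaw": 0},
    {"xyz": [0, 0, 0], "twist": [0, 0, 0.15], "jaw": 0},
    {"xyz": [0, 0, 0], "twist": [0, 0, 0.15], "jaw": 0},
    {"xyz": [0, 0, 0], "twist": [0, 0, 0.15], "jaw": 0},
  ],
)

```text
clock: 19.32
tcp_pos: [0.6491, -0.0008, 0.0861]
orientation: [-0.0, 0.734, -0.679, 0.001]
wrist_force: [0.2, 0.4, 1.3]
finger_gap: 0.029
```

Request:
servo_tool(
  targets=[
    {"xyz": [0, 0, 0], "twist": [0, 0, 0], "jaw": 0.4},
    {"xyz": [0, 0, 0], "twist": [0, 0, 0], "jaw": 0.5},
    {"xyz": [0, 0, 0], "twist": [0, 0, 0], "jaw": 0.7},
    {"xyz": [0, 0, 0], "twist": [0, 0, 0], "jaw": 0.8},
    {"xyz": [0, 0, 0], "twist": [0, 0, 0], "jaw": 0.8},
    {"xyz": [0, 0, -0.02], "twist": [0, 0, 0], "jaw": 0.8},
    {"xyz": [0, 0, -0.05], "twist": [0, 0, 0], "jaw": 0.8},
    {"xyz": [0, 0, -0.085], "twist": [0, 0, 0], "jaw": 0.8},
    {"xyz": [0, 0, -0.1], "twist": [0, 0, 0], "jaw": 0.8},
    {"xyz": [0, 0, -0.1], "twist": [0, 0, 0], "jaw": 0.8},
    {"xyz": [0, 0, -0.1], "twist": [0, 0, 0], "jaw": 0.8},
  ],
)

```text
clock: 20.23
tcp_pos: [0.6495, -0.0008, 0.187]
orientation: [-0.001, 0.732, -0.681, 0.002]
wrist_force: [-0.7, -0.7, -0.7]
finger_gap: 0.0685
```

```bash
cat > fin.py <<'E'
from meas import *
st()
for k in range(3): base(('wrist','scene','top'),lo=.05,hi=.09,tag='p')
for n in("scene","wrist"):
    w=np.load(f"pics/p{n}.npy").reshape(-1,3); k=(abs(w[:,0]-.649)<.03)&(abs(w[:,1])<.03)&(w[:,2]>.1)&(w[:,2]<.125); print(n,"knob top",np.median(w[k][:,2]))
E
python3 fin.py
```

```text
20.23 tcp [ 0.6495 -0.0008  0.187 ] q [-0.124  0.471  0.171  1.267 -0.     2.944] F [-0.66 -0.67 -0.71] gap 0.0685
x [ 0.073 -0.997  0.001] z [ 0.004 -0.001 -1.   ]
wrist 18171 17319 c [ 0.6903 -0.0567  0.0671] N [ 5.0e-04 -3.7e-03  1.0e+00] ext [[0.639, -0.127, 0.066], [0.737, 0.009, 0.068]]
scene 2112 1188 c [ 0.6901 -0.0519  0.0653] N [ 0.0121 -0.0084  0.9999] ext [[0.64, -0.125, 0.063], [0.738, 0.013, 0.067]]
top 317 181 c [ 0.6848 -0.1207  0.0656] N [-2.000e-04 -3.990e-02  9.992e-01] ext [[0.64, -0.129, 0.064], [0.735, -0.11, 0.067]]
wrist 18769 17928 c [ 0.6904 -0.0566  0.0671] N [ 5.0e-04 -4.1e-03  1.0e+00] ext [[0.639, -0.127, 0.066], [0.737, 0.009, 0.069]]
scene 2108 1122 c [ 0.6909 -0.0525  0.0652] N [ 0.0026 -0.001   1.    ] ext [[0.64, -0.125, 0.064], [0.738, 0.013, 0.067]]
top 319 205 c [ 0.6846 -0.1207  0.0655] N [-0.0014  0.0071  1.    ] ext [[0.638, -0.129, 0.064], [0.735, -0.11, 0.067]]
wrist 18736 17882 c [ 0.6904 -0.0566  0.0671] N [-0.     -0.0037  1.    ] ext [[0.639, -0.127, 0.066], [0.737, 0.009, 0.069]]
scene 2107 1194 c [ 0.691  -0.0516  0.0652] N [-0.001  -0.0015  1.    ] ext [[0.64, -0.124, 0.064], [0.738, 0.013, 0.067]]
top 316 181 c [ 0.6844 -0.1206  0.065 ] N [0.0141 0.0146 0.9998] ext [[0.639, -0.129, 0.063], [0.737, -0.11, 0.067]]
scene knob top 0.1068355533727845
wrist knob top 0.1085928818053195
```

View pics/pscene.png

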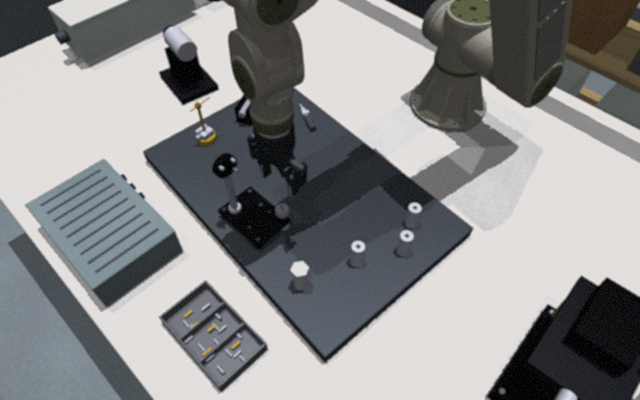

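Stand upright with the knob at (282,211), gripper clear, bystanders in place. The wrist camera gives level within about 0.004 rad and the knob 41.5 mm above the base top (42 mm is just touching), so the foot is slightly past contact. Handing in.

```bash
python3 -c "
from h import *
print(env.hand_in()); st()"
```

```text
the job is handed in; nothing more can be done
None
the job is handed in; nothing more can be done
```

The mirror stand is upright on the granite and let go, its adjustable foot is screwed down just past contact, and the job is handed in. No verdict is reported. The last clock reading before handing in was 20.2 s of the 72 s allowed.

**Standing it up:** I gripped the post from above and rolled the stand up. At about 74°, arm joint 3 came to its limit. I lifted the stand, carried it about 13–15 cm further out in x, finished the rotation in the air, and lowered it until the wrist force showed contact. The mirror face was not touched in any step I could see.

**Screwing the foot down:** I turned the knob 4.25 rad clockwise in one grip, with the hand sinking along with it. Contact showed in the force and height at about 3.8 rad. Closing on the knob first pressed that corner down with 7.5 N, tilting the stand about 0.01 rad. I raised the hand by 2 mm before turning.

**Last checks:**
- **Level:** the wrist camera gave a tilt of about 0.004 rad, against the 0.014 limit. Two of three scene-camera fits agreed (0.003 rad or less). The third gave 0.015, just over the limit, and the top-camera fits scattered up to 0.04. I took both as noise, because the arm hid most of the base from the top camera.
- **Foot:** the knob sits 41.5 mm above the base top, where 42 mm means just touching. That puts the foot about 0.4–0.5 mm past contact. I inferred that it bears on the granite from this and from the rise in hand force while turning; I had no direct measurement.
- **Bystanders:** they look unmoved in the final scene picture, but I did not measure them. The gripper was clear of everything.

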